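# Charge the mill jar through the tab-locked funnel

### The job

Charge the mill jar: pinch the two release tabs of the dial on the sloped panel and turn it clockwise to its open notch, so that the gate under the funnel is drawn aside, and leave it locked there with both tabs sprung out. Pour all five grinding pebbles from the scoop through the funnel into the clear jar, and set the emptied scoop down upright on the bench. Leave the other things on the bench where they are.

Things in the scene. Friction and masses are not known exactly. Their poses are not given: they have to be found in the camera images.
- dial (a joint): angle (rad) of the tab-lock dial: 0 = shut notch (one bar on the panel), grows clockwise seen on its face, 1.2 = open notch (two bars), where a stop ends the turn. It drives the steel gate plate under the funnel: at 0 the throat is closed, at 1.2 the gate is wholly aside. Friction 0.08 N m. At either notch the two spring tabs lock it, with about 0.05 rad of play.
- tab_a (a joint): how far (m) release tab A is pressed in: 0 = out, 0.006 = bottomed. It is caught until about 4 mm in; spring force 4.5 N out, 13.5 N bottomed (a 30 N pinch bottoms both). Both tabs must be in together for the dial to turn; let go at a notch, they spring out and lock again.
- tab_b (a joint): the same for release tab B, across the dial from A.
- dial_grip (a point): where to pinch: on the dial's axis at mid-height of the tabs, 32 mm above the panel. z axis: the dial's axis, out of the panel; y axis: through both tabs (A at +y), turning with the dial. Dial: black drum 40 mm across, 42 mm high. Tabs: grey, ribbed, 20 mm wide, 20 to 40 mm above the panel, 56 mm over both when out, 44 mm pressed in. A white line on top points to tab A.
- funnel_mouth (a point): centre of the rim of the metal funnel on the charging stand: rim inner radius about 60 mm, throat diameter 44 mm, 70 mm deep; rim 172 mm above the bench. Under it are the gate and the clear jar.
- panel: grey sloped panel 100 x 104 mm that carries the dial, on the stand; origin at the middle of its face, 68 mm above the bench; z axis out of the face, 35 degrees from vertical, leaning towards the stand's -x (robot) side; y axis level.
- stand: charging stand, steel base 170 x 300 x 12 mm, bolted down; origin at the base's centre on the bench, x away from the robot, z up. Funnel and jar axis at x 20, y 75 mm; panel at x -10, y -85 mm.
- jar_floor (a point): centre of the inner floor of the clear jar below the funnel (bolted to the stand): inside diameter 49 mm, mouth 69 mm above this floor.
- scoop_grip (a point): middle of the gripping zone of the scoop's upright wooden handle (square post 18 x 18 mm, top 105 mm above the scoop's underside, this point 82 mm above it; the scoop's walls are 40 mm high, the nearest 11 mm ahead of this axis). Axes as the scoop's: x towards the pouring mouth, z up.
- scoop_lip (a point): middle of the scoop's pouring lip: 121 mm ahead (+x) of the handle axis and 58 mm below scoop_grip when level; the channel is 54 mm wide between side walls.
- scoop: aluminium scoop, 130 x 62 mm, 160 g, open at the top; origin on the underside, under the middle of the flat floor; x towards the mouth, z up. Its floor is flat for 60 mm, then ramps up at 24 degrees to the open lip: the pebbles stay in when it is level within about 15 degrees and all roll out when it is tipped lip-down by 45 degrees.
- pebble0_center (a point): centre of a white ceramic grinding pebble, a ball of 18 mm diameter, 12 g; the five start in the scoop
- pebble1_center (a point): centre of a white ceramic grinding pebble, a ball of 18 mm diameter, 12 g; the five start in the scoop
- pebble2_center (a point): centre of a white ceramic grinding pebble, a ball of 18 mm diameter, 12 g; the five start in the scoop
- pebble3_center (a point): centre of a white ceramic grinding pebble, a ball of 18 mm diameter, 12 g; the five start in the scoop
- pebble4_center (a point): centre of a white ceramic grinding pebble, a ball of 18 mm diameter, 12 g; the five start in the scoop
- bowl: unglazed clay bowl, 104 mm across, 45 mm high; bystander, leave alone; origin at the centre of its underside
- beaker: plaster-white beaker, 66 mm across, 80 mm high; bystander, leave alone; origin at the centre of its underside
- mould: plaster mould block 100 x 76 x 30 mm; bystander, leave alone; origin at the centre of its underside
- figurine: dark clay fish figurine, about 95 x 46 mm, 17 mm high; bystander, leave alone; origin at the centre of its underside
- rolling_pin: wooden rolling pin, 320 mm long, 44 mm thick, along its own y; bystander, leave alone; origin at the centre of its underside
- modelling_tool: spatula 160 mm long, lying along its own x; bystander, leave alone; origin at the centre of its underside
- glaze_jar: closed jar 68 mm across, 90 mm high; bystander, leave alone; origin at the centre of its underside
- test_mug: clay mug, 70 mm across, 75 mm high, handle at its +y; bystander, leave alone; origin at the centre of its underside
Not all that is in view belongs to the job. Of the things that look like the scoop, the middle-sized one is meant.

How it is judged:
At the end, for the whole second after the job is handed in: All five pebbles lie in the jar (centres within 25 mm of its axis and 0 to 65 mm above its floor), the dial is past 1.1 rad with both tabs out (pressed less than 2.5 mm), and the scoop stands at rest on the bench: underside less than 6 mm above it, within 0.1 rad of upright (horizontal distance between each of pebble0_center, pebble1_center, pebble2_center, pebble3_center, pebble4_center and jar_floor below 0.025 m and z of pebble0_center in the frame of jar_floor between 0 and 0.065 m and z of pebble1_center in the frame of jar_floor between 0 and 0.065 m and z of pebble2_center in the frame of jar_floor between 0 and 0.065 m and z of pebble3_center in the frame of jar_floor between 0 and 0.065 m and z of pebble4_center in the frame of jar_floor between 0 and 0.065 m and value of joint dial above 1.1 rad and value of joint each of tab_a, tab_b below 0.0025 m and angle between scoop's own z axis and vertical below 0.1 rad and height (world z) of scoop below 0.006 m and linear speed of scoop below 0.02 m/s); the robot touches nothing.
It fails at once if another thing on the bench is moved by more than 30 mm (distance of any of bowl, beaker, mould, figurine, rolling_pin, modelling_tool, glaze_jar, test_mug from where it was at the start of the episode above 0.03 m).
It also fails if it takes over 72 s, if anything falls off the work surface, if the arm or the gripper's body presses on something with over 40 N, if the wrist force passes 120 N, or if a joint passes its speed limit or range.

### The arm

A 7-joint arm with a two-finger parallel gripper is mounted at the origin on the work surface. World frame = base frame: x ahead of the robot, y to its left, z up, the work surface at z = 0. Lengths are in m, angles in rad, forces in N, time in s.
With the tool pointing down it reaches from about 0.4 to 0.875 m from the base axis. Payload 19.3 kg.
Tool frame: the origin (TCP) lies on the mounting face of the last link; the fingertips stand 173 mm ahead of it and the grasp point (between the pads) lies 155 mm ahead of it; z points along the fingers, y is the line along which they close (so a half turn about z gives the same grasp; the last joint's range is limited). The gripper opens to 85 mm and grips with 20 to 120 N. Pads are 22 mm wide; open, the fingers measure 114 mm over their backs; the gripper's body (76 mm by 85 mm) begins 54 mm behind the grasp point. The pads swing forward as they close: fully open they stand 13 mm farther back than shut.
Start: joints at [1.16, 0.521, -0.036, 1.599, 0.021, 1.021, -0.113], TCP at [0.209, -0.589, 0.405] pointing down, gripper open.
Joint ranges: [-2.91, 2.91], [-0.3, 2.13], [-1.5, 1.42], [0.17, 2.43], [-1.26, 4.41], [0.16, 1.93], [-2.52, 2.52]. Speed limits (rad/s): [1.89, 1.89, 2.39, 2.39, 3.01, 3.01, 3.01].

### API

Orientations are given as [roll, pitch, yaw] about the fixed x, y, z axes, in that order (R = Rz(yaw) Ry(pitch) Rx(roll)).
In Python, from workcell import bot, vision gives the robot as it stands.
- The arm moves only by the shell command python3 -m creep 'ROWS' [FORCE]. ROWS is JSON, a list that holds one entry, the list of rows, each a list of 7 numbers: the opening, from -1 (shut) to 1 (fully open), then the shift along the tool's x, y, z in cm, then the turn, a rotation vector about the tool's x, y, z in rad. In form: [[[grip, tx, ty, tz, rx, ry, rz], ...]]. A call has 1 to 12 rows; each row shifts and turns the commanded pose from where the row before left it, along the tool's axes as they then stand; what a row does not reach is not made up. A row lasts 1/8 s, in which the tool goes at most 62.5 mm and 10.7 degrees, less where a joint would pass 70% of its speed; a pose out of reach is approached as far as the arm can. A call with a gripper value outside its range is refused whole. The fingers move at their own pace and stop on an object; FORCE is the grip in N (left out, the last holds). Time passes only in rows, so rows that do not move let the fingers close. It gives the time, the measured TCP pose, the force, the opening and the grip force at its end, in the units of the state.
- bot.observe(): the state, without advancing time (a new reading comes with each control period).
- vision.grab_frame(name): name is "scene" or "top" or "wrist"; returns a dict with "image" (400x640x3 uint8, blue, green, red), "depth" (400x640 float32, m along the optical axis (not along the pixel's ray), 0 where there is no reading), "fovy" (degrees; the focal length in pixels is half the picture's height over the tangent of half this angle, whatever the lens; pixels are square), "cx", "cy" (the principal point, pixels), "k1" (the pictures are not rectified: a ray, as slopes to the right and down, at radius r is drawn at 1 + k1 r^2 times it, then the intrinsics apply), "cam_to_world" (4x4, takes a point from camera to world coordinates); the wrist camera has in their place "tool_from_camera" (4x4, takes a point from camera to tool coordinates, whose origin is the TCP and whose axes are the flange's). Camera axes: x right, y down, z forward; pixel columns grow to the right and rows downward; lengths in m; the calibration is good to about 2 mm. A picture is of the moment at which its call begins: read the wrist's pose just before it.
- bot.job_done(): hands the job in; it is judged then, once.
The state is a dict: "clock": time; "qpos": joint angles; "qd": joint speeds; "joint_efforts": joint torques, N m; "position": TCP position; "tool_rot": TCP orientation; "force": force on the tool from outside, world axes, zero at the start; "moment": the same for the moment, N m; "grip_width": finger opening in m; "finger_force": force on a finger pad.
Only numpy, scipy, OpenCV 4.12 (cv2) and the standard library are available. Lean on these libraries where they do the work, as an engineer would, in place of code of your own. Each camera call takes 0.05 s, during which the arm holds its last target. There are 200 camera calls.

## Working session

There is one attempt and no reset: what is moved stays moved. The work goes in short steps, Python scripts to look and compute and a shell command to move; the robot and the scene stay as the last step left them, time stands still between calls to the robot, and variables do not carry over. Pictures are saved under pics/ and viewed, at most 10 in all, crops included, and the job is handed in when it is done.

```bash
mkdir -p pics; ls
cat > h.py <<'E'
import numpy as np, cv2, pickle
from scipy.spatial.transform import Rotation as Ro
def cam(f, pose=None):
    if 'cam_to_world' in f: return np.array(f['cam_to_world'])
    T=np.eye(4); T[:3,:3]=Ro.from_euler('xyz',pose[1]).as_matrix(); T[:3,3]=pose[0]
    return T@np.array(f['tool_from_camera'])
def ray(f,T,u,v):
    F=200/np.tan(np.radians(f['fovy'])/2)
    K=np.array([[F,0,f['cx']],[0,F,f['cy']],[0,0,1]])
    p=cv2.undistortPoints(np.array([[[u,v]]],float),K,np.array([f['k1'],0,0,0.]))[0,0]
    return T[:3,3], T[:3,:3]@np.array([p[0],p[1],1.])
def onplane(f,T,u,v,z):
    o,d=ray(f,T,u,v); return o+d*(z-o[2])/d[2]
def bydepth(f,T,u,v):
    o,d=ray(f,T,u,v); return o+d*float(f['depth'][int(round(v)),int(round(u))])
def cross(r1,r2):
    (a,d),(b,e)=r1,r2; s=np.linalg.lstsq(np.stack([d,-e],1),b-a,rcond=None)[0]
    p,q=a+d*s[0],b+e*s[1]; return (p+q)/2,np.linalg.norm(p-q)
def proj(f,T,P):
    F=200/np.tan(np.radians(f['fovy'])/2)
    c=np.linalg.inv(T)@np.append(P,1); x,y=c[0]/c[2],c[1]/c[2]; k=1+f['k1']*(x*x+y*y)
    return f['cx']+F*x*k, f['cy']+F*y*k
def load(n): return pickle.load(open(n+'.pkl','rb'))
def grab(name,key):
    from workcell import bot,vision
    s=bot.observe(); f=vision.grab_frame(name); T=cam(f,(s['position'],s['tool_rot']))
    pickle.dump((f,T,s),open(key+'.pkl','wb')); return f,T,s
E
python3 - <<'E'
from h import *
ims=[]
for n in('scene','top','wrist'):
    f,T,s=grab(n,n+'0'); cv2.imwrite(f'pics/{n}0.png',f['image']); print(n,f['fovy'],f['k1'],T.round(3).tolist())
print(s)
E
```

```text
pics
scene 52.61918353609723 -0.08251060062126914 [[0.395, 0.554, -0.733, 1.359], [0.919, -0.23, 0.321, -0.388], [0.01, -0.8, -0.6, 0.859], [0.0, 0.0, 0.0, 1.0]]
top 46.422385591305 -0.08397866612855823 [[-0.02, -0.988, 0.153, 0.272], [-1.0, 0.021, 0.004, 0.01], [-0.007, -0.152, -0.988, 1.466], [0.0, 0.0, 0.0, 1.0]]
wrist 59.4301328483465 -0.07930541324286784 [[0.333, -0.895, -0.296, 0.285], [-0.943, -0.317, -0.104, -0.56], [-0.001, 0.314, -0.95, 0.374], [0.0, 0.0, 0.0, 1.0]]
{'clock': 0.1, 'qpos': array([ 1.15980036,  0.52192292, -0.03635577,  1.5999588 ,  0.02121662,
        1.02114954, -0.11281565]), 'qd': array([-2.19924812e-04, -4.30775340e-05,  1.84234350e-03, -2.16807782e-03,
       -1.06318454e-03, -1.88429171e-04,  2.44599074e-03]), 'joint_efforts': array([ 4.78976566e-03, -9.28488851e+01,  1.98464133e+00, -3.70532048e+01,
        1.82465598e-02,  5.40164197e-03, -1.20471407e-05]), 'position': array([ 0.20884122, -0.5889274 ,  0.40419972]), 'tool_rot': array([-3.14054241e+00,  7.61835510e-05,  3.40802790e-01]), 'force': array([ 0.2293704 , -0.38418978,  0.13852802]), 'moment': array([-0.01701342,  0.00975903,  0.02241139]), 'finger_force': 0.0, 'grip_width': 0.08500041962594651}
```

View pics/top0.png

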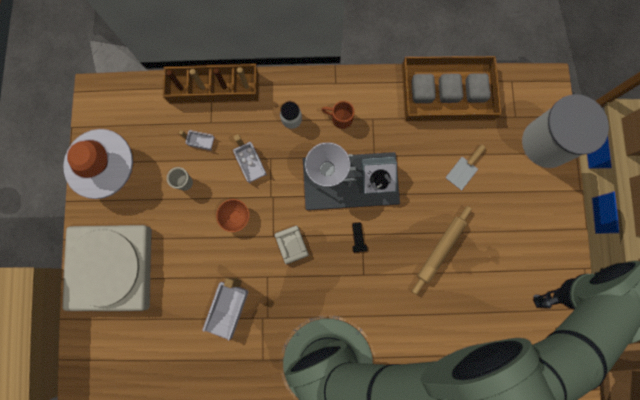

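View pics/scene0.png

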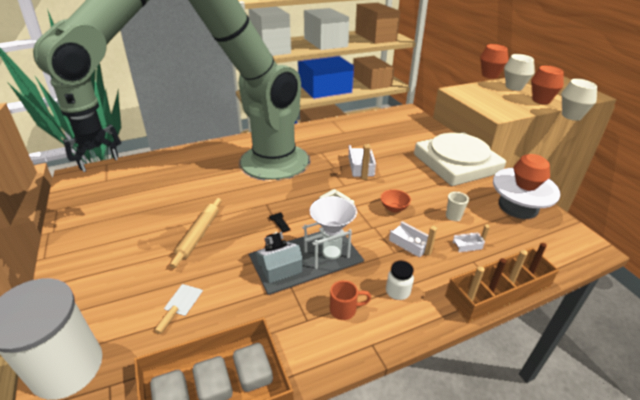

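Scoop-like candidates in the top view are a large one at (224,310), the middle-sized one with pebbles at (249,161), and a small one at (199,140). I choose (249,161). The stand shows its funnel at (327,163) and dial at (380,180). Next I check that choice in a close crop and measure.

Run:
```python
from h import *
f,T,s=load('top0')
c=f['image'][110:220,180:410]; cv2.imwrite('pics/crop1.png',cv2.resize(c,None,fx=3.4,fy=3.4,interpolation=cv2.INTER_CUBIC))
for key,(u0,u1,v0,v1) in (('top0',(180,420,100,225)),('scene0',(240,500,180,300))):
    f,T,s=load(key)
    P=np.array([[np.r_[u,v,bydepth(f,T,u,v)] for u in range(u0,u1)] for v in range(v0,v1)]).reshape(-1,5)
    np.save(key+'_P.npy',P)
    print(key,'table z',np.median(P[:,4]))
    X=P[:,2:]
    def rep(n,m):
        if m.sum()>3: q=X[m]; print(n,m.sum(),'mean',q.mean(0).round(4),'min',q.min(0).round(4),'max',q.max(0).round(4))
    # scoop regions
    ctr=onplane(*load('top0')[:2],249,161,0.02); print('scoop ctr',ctr.round(3))
    near=np.hypot(X[:,0]-ctr[0],X[:,1]-ctr[1])<0.11
    rep('handle',near&(X[:,2]>0.075)&(X[:,2]<.13)); 
    rep('walls',near&(X[:,2]>0.015)&(X[:,2]<.06))
    rep('rim',(X[:,2]>0.160)&(X[:,2]<.185))
    d=onplane(*load('top0')[:2],380,180,0.1);print('dial',d.round(3))
    nd=np.hypot(X[:,0]-d[0],X[:,1]-d[1])<0.04
    rep('dialtop',nd&(X[:,2]>0.085)&(X[:,2]<.14))
```

```text
top0 table z 0.002666432199639468
scoop ctr [0.63  0.239 0.02 ]
handle 53 mean [0.6828 0.263  0.0994] min [0.6736 0.2527 0.075 ] max [0.696  0.2743 0.11  ]
walls 430 mean [0.6259 0.2383 0.0277] min [0.5612 0.1856 0.0151] max [0.6946 0.2869 0.0571]
rim 481 mean [ 0.5857 -0.0077  0.168 ] min [ 0.5173 -0.0707  0.16  ] max [0.6418 0.0547 0.1792]
dial [ 0.544 -0.166  0.1  ]
dialtop 292 mean [ 0.5462 -0.1682  0.0991] min [ 0.5159 -0.1987  0.0852] max [ 0.5831 -0.1406  0.1172]
scene0 table z 0.0008377755667700604
scoop ctr [0.63  0.239 0.02 ]
handle 78 mean [0.6912 0.2577 0.0936] min [0.6797 0.2498 0.076 ] max [0.6998 0.2728 0.1059]
walls 621 mean [0.6369 0.2348 0.0286] min [0.5668 0.1828 0.015 ] max [0.6998 0.2792 0.0589]
rim 382 mean [ 0.5655 -0.0017  0.1669] min [ 0.5176 -0.0721  0.16  ] max [0.6454 0.0545 0.1741]
dial [ 0.544 -0.166  0.1  ]
dialtop 244 mean [ 0.5565 -0.1743  0.0977] min [ 0.5218 -0.2004  0.085 ] max [ 0.5826 -0.1437  0.1137]
```

View pics/crop1.png

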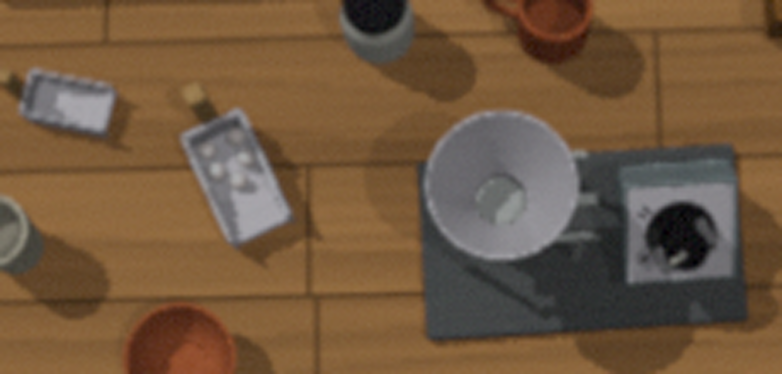

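The crop shows the scoop at crop (236,175) holding all five white pebbles, with its handle at (197,100) and its lip at (262,225), facing the robot and -y. The funnel is at (502,185). The dial is at (680,237), with its white line pointing lower-left. Next I measure the poses and plan the look at the dial.

```bash
cat >> h.py <<'E'
def plan(s,p,R=None,):
    """tool-frame shift (cm) from state s to p, then rotvec to R"""
    R0=Ro.from_euler('xyz',s['tool_rot']); d=R0.inv().apply(np.array(p)-s['position'])*100
    print('shift cm',d.round(2),'rot',(R0.inv()*R).as_rotvec().round(3) if R is not None else '')
def mat(z,yh):
    z=np.array(z)/np.linalg.norm(z); y=np.array(yh,float); y-=z*(y@z); y/=np.linalg.norm(y)
    return Ro.from_matrix(np.stack([np.cross(y,z),y,z],1))
E
python3 - <<'E'
from h import *
f,T,s=load('top0')
im=f['image'].astype(int); hsv=cv2.cvtColor(f['image'],cv2.COLOR_BGR2HSV)
m=((hsv[...,2]<95)&(hsv[...,1]<90)).astype(np.uint8); m[:145]=0;m[215:]=0;m[:,:300]=0;m[:,402:]=0
m=cv2.morphologyEx(m,cv2.MORPH_OPEN,np.ones((2,2)))
ys,xs=np.nonzero(m)
# bottom edge (v max per col), left edge
B=np.array([onplane(f,T,u,ys[xs==u].max()+.5,0.012)[:2] for u in range(310,395) if (xs==u).any()])
L=np.array([onplane(f,T,xs[ys==v].min()-.5,v,0.012)[:2] for v in range(180,205) if (ys==v).any()])
Rr=np.array([onplane(f,T,xs[ys==v].max()+.5,v,0.012)[:2] for v in range(165,200) if (ys==v).any()])
for n,E in(('B',B),('L',L),('R',Rr)):
    v=cv2.fitLine(E.astype(np.float32),cv2.DIST_HUBER,0,.01,.01).ravel(); print(n,len(E),v.round(4), 'deg',np.degrees(np.arctan2(v[1],v[0])).round(2))
# rim ellipse: bright circle -> fit in rim plane
for key in('top0','scene0'):
    P=np.load(key+'_P.npy'); X=P[:,2:]; q=X[(abs(X[:,2]-.169)<.006)][:,:2].astype(np.float32)
    (c,r)=cv2.minEnclosingCircle(q); print(key,'rim circle',c,r)
    # panel plane: points near dial
    d=np.hypot(X[:,0]-.54,X[:,1]+.166)<.07
# scoop walls in top: min area rect
P=np.load('top0_P.npy');X=P[:,2:]
near=(np.hypot(X[:,0]-.627,X[:,1]-.238)<.085)&(X[:,2]>.022)&(X[:,2]<.06)
print('scoop rect',cv2.minAreaRect(X[near][:,:2].astype(np.float32)))
print('z levels handle top', [ (k,np.percentile(Q[(np.hypot(Q[:,2]-.686,Q[:,3]-.261)<.02)&(Q[:,4]>.07),4],[50,90]).round(4)) for k in('top0','scene0') for Q in [np.load(k+'_P.npy')]])
s=load('wrist0')[2]
n=np.array([-np.sin(np.radians(35)),0,np.cos(np.radians(35))]); plan(s,np.array([.545,-.168,.094])+.28*n,mat(-n,[0,-1,0]))
E
```

```text
B 85 [ 0.0449 -0.999   0.4734 -0.0765] deg -87.42
L 25 [0.9993 0.0378 0.5292 0.0615] deg 2.17
R 35 [ 0.5701  0.8216  0.554  -0.2153] deg 55.24
top0 rim circle (0.5797564387321472, -0.00803686399012804) 0.06376732140779495
scene0 rim circle (0.5817885994911194, -0.009390970692038536) 0.06426668912172318
scoop rect ((0.6253624558448792, 0.23726928234100342), (0.11684577912092209, 0.06259966641664505), 24.51833152770996)
z levels handle top [('top0', array([0.1023, 0.1075])), ('scene0', array([0.093 , 0.1036]))]
shift cm [ 30.62 -33.8    8.12] rot [-0.105  0.605  0.33 ]
```

```bash
python3 -m creep '[[[1,3.4,-3.7,0.9,0,0,0],[1,3.4,-3.7,0.9,0,0,0],[1,3.4,-3.7,0.9,0,0,0],[1,3.4,-3.7,0.9,0,0,0],[1,3.4,-3.7,0.9,0,0,0],[1,3.4,-3.7,0.9,0,0,0],[1,3.4,-3.7,0.9,0,0,0],[1,3.4,-3.7,0.9,0,0,0],[1,3.4,-3.7,0.9,0,0,0]]]' 30
python3 -m creep '[[[1,0,0,0,-0.02,0.12,0.066],[1,0,0,0,-0.02,0.12,0.066],[1,0,0,0,-0.02,0.12,0.066],[1,0,0,0,-0.02,0.12,0.066],[1,0,0,0,-0.02,0.12,0.066],[1,0,0,0,0,0,0]]]'
python3 - <<'E'
from h import *
f,T,s=grab('wrist','w1'); cv2.imwrite('pics/w1.png',f['image']); print(s['clock'],s['position'],s['tool_rot'],s['qpos'].round(2))
print(proj(f,T,[.5387,-.1707,.0942]),proj(f,T,[.5577,-.17,.068]))
E
```

```text
clock: 1.27
position: [0.3864, -0.1715, 0.3235]
tool_rot: [3.141, -0.0, 0.341]
force: [1.2, -0.6, 0.7]
grip_width: 0.0851
finger_force: 0.0
clock: 2.02
position: [0.3863, -0.1675, 0.3238]
tool_rot: [-3.124, -0.433, 0.106]
force: [0.2, -0.2, 0.5]
grip_width: 0.0856
finger_force: 0.0
2.025 [ 0.3862542  -0.16747255  0.32379779] [-3.12428296 -0.4334261   0.10604116] [ 0.54  0.3  -0.23  2.32 -0.71  0.19 -0.46]
(np.float64(355.05468158587587), np.float64(144.27766798921783)) (np.float64(353.56349576035274), np.float64(129.38681343361924))
```

View pics/w1.png

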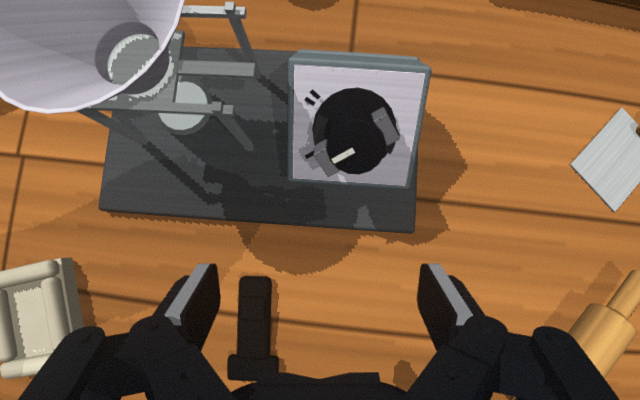

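The wrist view shows the dial at (354,130), tab A with the white line at (320,157) and tab B at (385,123). The two bars are at (312,97) and the one bar at about (310,155). The tilt stopped short (joint 6 limit), so I'll tilt again nearer. Now I fit the panel plane and dial axis.

```bash
cat > dial.py <<'E'
from h import *
import sys
def meas(key,box,th=40):
    f,T,s=load(key); u0,u1,v0,v1=box
    hsv=cv2.cvtColor(f['image'],cv2.COLOR_BGR2HSV)
    P=np.array([[bydepth(f,T,u,v) for u in range(u0,u1)] for v in range(v0,v1)])
    h=hsv[v0:v1,u0:u1]; pan=(h[...,2]>150)&(h[...,1]<60)
    q=P[pan]; 
    for _ in range(3):
        c=q.mean(0); n=np.linalg.svd(q-c)[2][2]; n*=np.sign(n[2]); d=(q-c)@n; q=q[abs(d)<.002+1e-9]
    print('plane n',n.round(4),'tilt',np.degrees(np.arccos(n[2])).round(2),'yaw',np.arctan2(-n[1],-n[0]).round(4),'at x.5577,y-.17 z',(c[2]-(n[0]*(.5577-c[0])+n[1]*(-.17-c[1]))/n[2]).round(4),len(q))
    H=(P-c)@n
    def hit(u,v,hh):
        o,d=ray(f,T,u,v); return o+d*((c+n*hh-o)@n)/(d@n)
    # drum top: dark pixels with height ~42mm
    m=((h[...,2]<th)&(H>.034)&(H<.05)).astype(np.uint8)
    m=cv2.morphologyEx(m,cv2.MORPH_CLOSE,np.ones((9,9)))
    cs=max(cv2.findContours(m,cv2.RETR_EXTERNAL,cv2.CHAIN_APPROX_NONE)[0],key=cv2.contourArea)[:,0]
    C=np.array([hit(a+u0,b+v0,.042) for a,b in cs]); yv=np.cross(n,np.cross([0,1,0],n)); yv/=np.linalg.norm(yv); xv=np.cross(yv,n)
    ab=np.stack([(C-c)@xv,(C-c)@yv],1).astype(np.float32)
    (ea,eb),ax,an=cv2.minAreaRect(ab); print('drum rect',ax); (ca,cb),r=cv2.minEnclosingCircle(ab); print('encl',r, (ca-ea,cb-eb))
    ctr=c+n*.042+xv*ca+yv*cb; grip=ctr-n*.010; print('grip',grip.round(4))
    return f,T,n,c,xv,yv,hit,grip,P,H,h
if __name__=='__main__':
    f,T,n,c,xv,yv,hit,grip,P,H,h=meas('w1',(285,432,60,190))
    g=(h[...,2]>60)&(h[...,2]<150)&(h[...,1]<60)&(H>.030)&(H<.046)
    k,lab,st,ce=cv2.connectedComponentsWithStats(g.astype(np.uint8))
    for i in range(1,k):
        if st[i,4]>40:
            p=hit(ce[i][0]+285,ce[i][1]+60,.038)-grip; print('tab',st[i,4],ce[i]+[285,60],(p@xv).round(4),(p@yv).round(4))
    A=hit(320,157,.038);B=hit(385,123,.038); d=A-B; print('A-B angle from panel y (towards +x)',np.arctan2(d@xv,d@yv),np.linalg.norm(d),((A+B)/2-n*.006).round(4))
    w0=hit(332,161,.042);w1=hit(354,150,.042);d=w0-w1; print('line',np.arctan2(d@xv,d@yv))
E
python3 dial.py
```

```text
plane n [-0.5988 -0.0328  0.8003] tilt 36.85 yaw 0.0547 at x.5577,y-.17 z 0.0699 1575
drum rect (0.03945828601717949, 0.03801703825592995)
encl 0.02024654485285282 (0.0003148335963487625, 0.00010063499212265015)
grip [ 0.5407 -0.1703  0.0972]
tab 447 [385.93288591 127.22147651] 0.0132 -0.0182
tab 430 [327.06046512 159.79767442] -0.0139 0.0178
A-B angle from panel y (towards +x) -0.6150447173763216 0.048894569430638204 [ 0.5422 -0.1674  0.0983]
line -0.602726003155373
```

The tool cannot tilt 35° with the present wrist branch, because joint 6 is at its limit. I'll fit a simple kinematic model from the two logged states to see which wrist branch reaches the dial pose.

```bash
cat > kin.py <<'E'
from h import *
import itertools
from scipy.optimize import least_squares
LO=np.array([-2.91,-.3,-1.5,.17,-1.26,.16,-2.52]);HI=np.array([2.91,2.13,1.42,2.43,4.41,1.93,2.52])
AX='zyzyzyz'
def fk(q,sg,p):
    h,L1,L2,d,y0=p[:5]; R=Ro.identity(); x=np.array([0,0,h]); off={1:L1,3:L2,6:d}
    for i in range(7):
        R=R*Ro.from_euler(AX[i],sg[i]*q[i])
        if i in off: 
            j={1:2}.get(i,i)
        if i==2: x=x+R.apply([0,0,L1])
        if i==4: x=x+R.apply([0,0,L2])
        if i==6: x=x+R.apply([0,0,d])
    return x,R*Ro.from_euler('z',y0)
def fit():
    S=[load(k)[2] for k in('wrist0','w1')]; best=None
    for s in itertools.product([1,-1],repeat=4):
        sg=[s[0],1,s[1],1,s[2],1,s[3]]
        def res(p):
            r=[]
            for st in S:
                x,R=fk(st['qpos'],sg,p); r+=list(x-st['position'])+list(.3*(R.inv()*Ro.from_euler('xyz',st['tool_rot'])).as_rotvec())
            return r
        for y0 in(0,1.57,3.14,-1.57):
            o=least_squares(res,[.37,.46,.46,.13,y0])
            if best is None or o.cost<best[0]: best=(o.cost,sg,o.x,np.array(o.fun))
    return best
def ik(p,R,sg,par,q0,n=40,seed=0):
    rng=np.random.default_rng(seed); out=[]
    for k in range(n):
        g=q0 if k==0 else rng.uniform(LO+.05,HI-.05)
        def res(q):
            x,Rr=fk(q,sg,par); return np.r_[(x-p)*10,(Rr.inv()*R).as_rotvec()*3,.003*(q-q0)]
        o=least_squares(res,np.clip(g,LO+.03,HI-.03),bounds=(LO+.02,HI-.02))
        e=np.linalg.norm(o.fun[:6]); out.append((e,np.abs(o.x-q0).max(),o.x))
    ok=[t for t in out if t[0]<.03]; return sorted(ok,key=lambda t:t[1]) or sorted(out,key=lambda t:t[0])[:1]
E
cat > t.py <<'E'
from kin import *
b=fit(); print(b[0],b[1],b[2].round(4)); print(b[3].round(4)); pickle.dump(b,open('kin.pkl','wb'))
sg,par=b[1],b[2]; q0=load('w1')[2]['qpos']
n=Ro.from_euler('z',.045).apply([-.574,0,.819]); yv=Ro.from_euler('z',.045).apply([0,1,0]); xv=np.cross(yv,n); g=np.array([.540,-.1705,.0955])
for dist in(.235,.155):
  for fl in(1,-1):
    for a in(-.6,.0,.6):
      yd=fl*(np.cos(a)*yv+np.sin(a)*xv); r=ik(g+n*dist,mat(-n,yd),sg,par,q0,25)
      print(dist,fl,a,[(round(t[0],3),t[2].round(2).tolist()) for t in r[:2]])
E
python3 t.py
```

```text
0.0025483720669239396 [-1, 1, -1, 1, -1, 1, -1] [0.0761 0.665  0.3573 0.0754 1.5708]
[ 0.057   0.0114 -0.014  -0.     -0.      0.     -0.0083  0.0354  0.014
 -0.     -0.      0.    ]
0.235 1 -0.6 [(np.float64(0.0), [1.07, 0.63, -1.15, 2.34, 1.94, 0.46, 0.59]), (np.float64(0.0), [1.07, 0.63, -1.15, 2.34, 1.94, 0.46, 0.59])]
0.235 1 0.0 [(np.float64(0.0), [1.09, 0.66, -1.21, 2.34, 1.89, 0.51, 0.03]), (np.float64(0.0), [1.09, 0.66, -1.21, 2.34, 1.89, 0.51, 0.03])]
0.235 1 0.6 [(np.float64(0.0), [1.11, 0.68, -1.26, 2.34, 1.86, 0.55, -0.55]), (np.float64(0.0), [1.11, 0.68, -1.26, 2.34, 1.86, 0.55, -0.55])]
0.235 -1 -0.6 [(np.float64(0.0), [1.13, 0.74, -1.38, 2.34, 1.79, 0.67, -2.44]), (np.float64(0.0), [1.13, 0.74, -1.38, 2.34, 1.79, 0.67, -2.44])]
0.235 -1 0.0 [(np.float64(0.0), [0.89, 0.5, -0.71, 2.34, 2.61, 0.21, 2.5]), (np.float64(0.0), [0.89, 0.5, -0.71, 2.34, 2.61, 0.21, 2.5])]
0.235 -1 0.6 [(np.float64(0.0), [0.95, 0.53, -0.85, 2.34, 2.31, 0.26, 2.19]), (np.float64(0.0), [0.95, 0.53, -0.85, 2.34, 2.31, 0.26, 2.19])]
0.155 1 -0.6 [(np.float64(0.0), [0.96, 0.81, -1.12, 2.34, 2.09, 0.63, 0.46]), (np.float64(0.0), [0.96, 0.81, -1.12, 2.34, 2.09, 0.63, 0.46])]
0.155 1 0.0 [(np.float64(0.0), [0.98, 0.84, -1.19, 2.34, 2.04, 0.69, -0.09]), (np.float64(0.0), [0.98, 0.84, -1.19, 2.34, 2.04, 0.69, -0.09])]
0.155 1 0.6 [(np.float64(0.0), [0.99, 0.87, -1.25, 2.34, 2.0, 0.74, -0.65]), (np.float64(0.0), [0.99, 0.87, -1.25, 2.34, 2.0, 0.74, -0.65])]
0.155 -1 -0.6 [(np.float64(0.0), [1.02, 0.96, -1.43, 2.34, 1.9, 0.91, -2.5]), (np.float64(0.0), [1.02, 0.96, -1.43, 2.34, 1.9, 0.91, -2.5])]
0.155 -1 0.0 [(np.float64(0.0), [0.79, 0.66, -0.69, 2.34, 2.62, 0.38, 2.49]), (np.float64(0.0), [0.79, 0.66, -0.69, 2.34, 2.62, 0.38, 2.49])]
0.155 -1 0.6 [(np.float64(0.0), [0.84, 0.69, -0.81, 2.34, 2.43, 0.43, 2.08]), (np.float64(0.0), [0.84, 0.69, -0.81, 2.34, 2.43, 0.43, 2.08])]
```

The model's orientation fit is exact, so the signs are known. The other wrist branch (joint 5 ≈ 2, tool half-turned so tool y points to tab A) reaches the dial pose. I'll turn about tool -z towards it.

```bash
python3 -m creep '[[[1,0,0,0,0,0,-0.18],[1,0,0,0,0,0,-0.18],[1,0,0,0,0,0,-0.18],[1,0,0,0,0,0,-0.18],[1,0,0,0,0,0,-0.18],[1,0,0,0,0,0,-0.18],[1,0,0,0,0,0,-0.18],[1,0,0,0,0,0,-0.18],[1,0,0,0,0,0,-0.18],[1,0,0,0,0,0,-0.18]]]' >/dev/null
cat > st.py <<'E'
from h import *
from workcell import bot
import glob
s=bot.observe(); k=len(glob.glob('st*.pkl')); pickle.dump((0,0,s),open(f'st{k}.pkl','wb'))
print(s['clock'],s['position'].round(4),s['tool_rot'].round(3),s['qpos'].round(2),'F',s['force'].round(1),s['grip_width'].round(4),s['finger_force'])
n=Ro.from_euler('z',.045).apply([-.574,0,.819]); yv=Ro.from_euler('z',.045).apply([0,1,0]); xv=np.cross(yv,n); g=np.array([.540,-.1705,.0955])
E
python3 st.py
python3 -m creep '[[[1,0,0,0,0,0,-0.18],[1,0,0,0,0,0,-0.18],[1,0,0,0,0,0,-0.18],[1,0,0,0,0,0,-0.18],[1,0,0,0,0,0,-0.18],[1,0,0,0,0,0,-0.18],[1,0,0,0,0,0,-0.18],[1,0,0,0,0,0,-0.18]]]' >/dev/null
python3 st.py; sed -i "s/'wrist0','w1'/'wrist0','w1','st0','st1'/" kin.py
cat > t2.py <<'E'
from st import *
plan(s,g+n*.235,mat(-n,np.cos(.6)*yv-np.sin(.6)*xv))
E
python3 t2.py
```

```text
Traceback (most recent call last):
  File "st.py", line 5, in <module>
    print(s['clock'],s['position'].round(4),s['tool_rot'].round(3),s['qpos'].round(2),'F',s['force'].round(1),s['grip_width'].round(4),s['finger_force'])
                                                                                                              ^^^^^^^^^^^^^^^^^^^^^
AttributeError: 'float' object has no attribute 'round'
Traceback (most recent call last):
  File "st.py", line 5, in <module>
    print(s['clock'],s['position'].round(4),s['tool_rot'].round(3),s['qpos'].round(2),'F',s['force'].round(1),s['grip_width'].round(4),s['finger_force'])
                                                                                                              ^^^^^^^^^^^^^^^^^^^^^
AttributeError: 'float' object has no attribute 'round'
Traceback (most recent call last):
  File "t2.py", line 1, in <module>
    from st import *
  File "st.py", line 5, in <module>
    print(s['clock'],s['position'].round(4),s['tool_rot'].round(3),s['qpos'].round(2),'F',s['force'].round(1),s['grip_width'].round(4),s['finger_force'])
                                                                                                              ^^^^^^^^^^^^^^^^^^^^^
AttributeError: 'float' object has no attribute 'round'
```

```bash
sed -i "s/s\['grip_width'\].round(4)/round(s['grip_width'],4)/" st.py; python3 t2.py; python3 -c "
from h import *
for k in ('st0','st1'): print(load(k)[2]['qpos'].round(2),load(k)[2]['clock'])"
```

```text
4.325 [ 0.3866 -0.1678  0.324 ] [-3.108  0.433 -2.919] [ 1.06  0.39 -0.87  2.29  0.57  0.22  1.54] F [-0.8  0.1  0.8] 0.0856 0.0
shift cm [ 0.04 -1.13  3.99] rot [ 0.105 -0.152 -0.441]
[ 0.84  0.33 -0.59  2.3  -0.03  0.17  0.69] 3.325
[ 1.06  0.39 -0.87  2.29  0.57  0.22  1.54] 4.325
```

```bash
python3 -m creep '[[[1,0,-0.5,2,0,0,-0.15],[1,0,-0.5,2,0,0,-0.15],[1,0,0,0,0.02,-0.04,-0.07],[1,0,0,0,0.02,-0.04,-0.07],[1,0,0,0,0.02,-0.04,0],[1,0,0,0,0.02,-0.03,0],[1,0,0,0,0,0,0]]]' >/dev/null
python3 t2.py
```

```text
5.2 [ 0.4055 -0.1753  0.2875] [-2.842  0.509 -2.443] [ 1.18  0.59 -1.03  2.32  1.84  0.24  0.78] F [-1.  -0.4 -0.3] 0.0856 0.0
shift cm [ 0.06 -0.1  -0.06] rot [ 0.057  0.002 -0.041]
```

Run:
```python
from h import *
f,T,s=grab('wrist','w2'); cv2.imwrite('pics/w2.png',f['image'])
n=Ro.from_euler('z',.045).apply([-.574,0,.819]);g=np.array([.540,-.1705,.0955]); print(proj(f,T,g+.01*n))
```

```text
(np.float64(293.91241429596903), np.float64(220.531597960627))
```

View pics/w2.png

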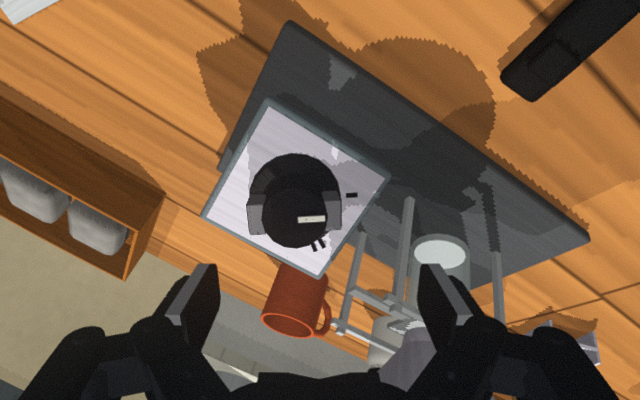

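The view shows the dial's tabs level in the picture at (254,215) and (335,213), with the drum top centre at about (294,219), and the prediction was (294,220). The white line points right, to tab A. I'll check how the gripper axis projects.

```bash
cat > ax.py <<'E'
from dial import *
f,T,s=load('w2'); R=Ro.from_euler('xyz',s['tool_rot'])
for z in(.14,.155,.2,.225,.235): print(z,np.round(proj(f,T,s['position']+R.apply([0,0,z])),1))
o=meas('w2',(200,385,105,275)); n=o[2]
A=o[6](335,213,.038);B=o[6](254,215,.038);print('mid tabs',((A+B)/2-n*.006).round(4), 'AB',np.linalg.norm(A-B), 'A dir ang in tool',R.inv().apply(A-B).round(4))
print('tool z.n',R.inv().apply(n).round(3))
E
python3 ax.py; sed -n 1,3p /dev/null
```

```text
0.14 [316.4 308.3]
0.155 [316.6 286. ]
0.2 [317.1 239.2]
0.225 [317.2 221.4]
0.235 [317.3 215.3]
plane n [-0.5489 -0.0283  0.8354] tilt 33.34 yaw 0.0515 at x.5577,y-.17 z 0.0707 2567
drum rect (0.0387723483145237, 0.0376475565135479)
encl 0.020013194531202316 (-0.00031423382461071014, 0.00037331366911530495)
grip [ 0.5363 -0.1718  0.0949]
mid tabs [ 0.5365 -0.172   0.0951] AB 0.04841257677014178 A dir ang in tool [0.0006 0.0484 0.0018]
tool z.n [-0.024  0.038 -0.999]
```

```bash
sed -i "s/'z',.045/'z',.05/g; s/\[.540,-.1705,.0955\]/[.5385,-.171,.0955]/" st.py; sed -i 's/g+n\*.235/g+n*D/; s/from st import \*/from st import *; import sys; D=float(sys.argv[1])/' t2.py
python3 -m creep '[[[1,0,0,0,0.03,0,-0.02],[1,0,0,0,0.03,0,-0.02],[1,0,0,0,0,0,0]]]' >/dev/null; python3 t2.py .19
```

```text
5.625 [ 0.4055 -0.1748  0.2876] [-2.762  0.494 -2.4  ] [ 1.22  0.63 -1.11  2.33  1.95  0.35  0.72] F [ 0.1  0.1 -0.1] 0.0856 0.0
shift cm [ 0.27 -0.15  4.36] rot [-0.004 -0.001 -0.003]
```

```bash
python3 -m creep '[[[1,0.1,0,1.5,0,0,0],[1,0.1,-0.1,1.5,0,0,0],[1,0.1,-0.1,1.4,0,0,0],[1,0,0,0,0,0,0],[1,0,0,0,0,0,0]]]' >/dev/null; python3 t2.py .152
```

```text
6.25 [ 0.4296 -0.177   0.2512] [-2.762  0.494 -2.399] [ 1.17  0.77 -1.1   2.3   2.04  0.46  0.69] F [-0.5  0.1 -0.5] 0.0851 0.0
shift cm [-0.03  0.07  3.8 ] rot [-0.004 -0.001 -0.003]
```

```bash
python3 -m creep '[[[1,0,0,1.3,0,0,0],[1,0,0.1,1.3,0,0,0],[1,0,0,1.2,0,0,0],[1,0,0,0,0,0,0],[1,0,0,0,0,0,0]]]' >/dev/null; python3 t2.py .152
python3 -m creep '[[[0.1,0,0,0,0,0,0],[0,0,0,0,0,0,0],[-0.2,0,0,0,0,0,0],[-0.3,0,0,0,0,0,0],[-0.3,0,0,0,0,0,0],[-0.3,0,0,0,0,0,0]]]' 35; python3 t2.py .152
```

```text
6.875 [ 0.451  -0.1753  0.2194] [-2.763  0.494 -2.4  ] [ 1.12  0.88 -1.09  2.26  2.11  0.54  0.67] F [-0.3  0.  -0.1] 0.0856 0.0
shift cm [-0.05 -0.04 -0.03] rot [-0.004 -0.001 -0.004]
clock: 7.62
position: [0.4501, -0.175, 0.2203]
tool_rot: [-2.761, 0.493, -2.398]
force: [-30.5, -0.8, 39.4]
grip_width: 0.0461
finger_force: 35.1
7.625 [ 0.4501 -0.175   0.2203] [-2.761  0.493 -2.398] [ 1.12  0.87 -1.09  2.26  2.11  0.54  0.67] F [-30.5  -0.8  39.4] 0.0461 35.13640898363519
shift cm [-0.05 -0.08  0.1 ] rot [-0.005 -0.001 -0.002]
```

A 50 N axial force appeared, because the pads swing forward while gripping. I back off about 1 mm to relieve it.

```bash
python3 -m creep '[[[-0.5,0,0,-0.1,0,0,0],[-0.5,0,0,0,0,0,0],[-0.5,0,0,0,0,0,0]]]' 40; python3 t2.py .152
```

```text
clock: 8.0
position: [0.4499, -0.1755, 0.2212]
tool_rot: [-2.76, 0.493, -2.399]
force: [-26.5, -3.9, 36.5]
grip_width: 0.0417
finger_force: 57.3
8.0 [ 0.4499 -0.1755  0.2212] [-2.76   0.493 -2.399] [ 1.12  0.87 -1.09  2.26  2.11  0.53  0.67] F [-26.5  -3.9  36.5] 0.0417 57.253163267159835
shift cm [-0.05 -0.02  0.18] rot [-0.006 -0.001 -0.003]
```

```bash
python3 -m creep '[[[-0.5,0,0,-0.1,0,0,0],[-0.5,0,0,0,0,0,0],[-0.5,0,0,0,0,0,0.1],[-0.5,0,0,0,0,0,0.1],[-0.5,0,0,0,0,0,0]]]'
python3 - <<'E'
from st import *
R=Ro.from_euler('xyz',s['tool_rot']); print('M tool',R.inv().apply(s['moment']).round(2))
plan(s,g+n*.152,mat(-n,np.cos(.6)*yv-np.sin(.6)*xv))
f,T,s=grab('wrist','w3'); cv2.imwrite('pics/w3.png',f['image'])
E
```

```text
clock: 8.62
position: [0.4497, -0.1757, 0.2215]
tool_rot: [-2.873, 0.559, -2.621]
force: [-13.5, -3.6, 19.9]
grip_width: 0.0419
finger_force: 58.6
8.625 [ 0.4497 -0.1757  0.2215] [-2.873  0.559 -2.621] [ 1.15  0.91 -1.14  2.26  2.06  0.58  0.53] F [-13.5  -3.6  19.9] 0.0419 58.59476785073639
M tool [0.1  0.68 0.44]
shift cm [-0.05  0.    0.22] rot [-0.006 -0.    -0.205]
```

View pics/w3.png

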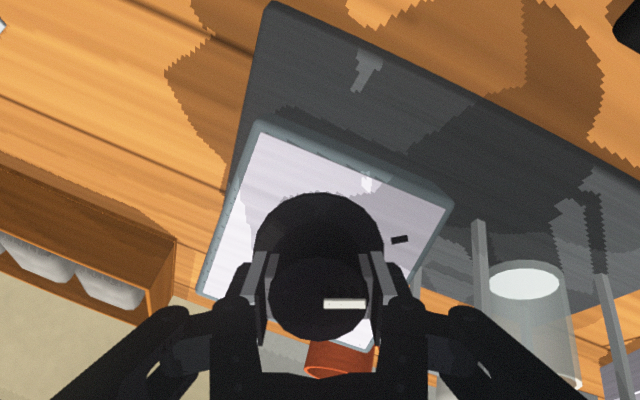

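The pads hold both tabs, and the white line at (344,303) stays level with the gripper after a 0.2 rad turn while the one-bar mark has moved to (400,239). So the dial is turning. I continue to the stop.

```bash
python3 -m creep '[[[-0.5,0,0,0,0,0,0.14],[-0.5,0,0,0,0,0,0.14],[-0.5,0,0,0,0,0,0.14],[-0.5,0,0,0,0,0,0.14],[-0.5,0,0,0,0,0,0.14],[-0.5,0,0,0,0,0,0.14],[-0.5,0,0,0,0,0,0.12],[-0.5,0,0,0,0,0,0]]]'
cat > t3.py <<'E'
from st import *
R=Ro.from_euler('xyz',s['tool_rot']); print('M tool',R.inv().apply(s['moment']).round(2))
plan(s,g+n*.152,mat(-n,np.cos(.6)*yv-np.sin(.6)*xv))
E
python3 t3.py
```

```text
clock: 9.68
position: [0.4497, -0.1759, 0.2215]
tool_rot: [2.784, 0.511, 2.53]
force: [-13.5, -4.9, 18.1]
grip_width: 0.0416
finger_force: 55.6
9.675 [ 0.4497 -0.1759  0.2215] [2.784 0.511 2.53 ] [ 1.26  1.1  -1.37  2.26  1.95  0.8  -0.22] F [-13.5  -4.9  18.1] 0.0416 55.62332526882528
M tool [1.14 0.17 0.15]
shift cm [-0.02  0.06  0.22] rot [-0.006  0.003 -1.166]
```

```bash
python3 -m creep '[[[-0.5,0,0,0,0,0,0.04],[-0.5,0,0,0,0,0,0.04],[-0.5,0,0,0,0,0,0]]]' >/dev/null; python3 t3.py;  python3 -m creep '[[[-0.2,0,0,0,0,0,0],[0,0,0,0,0,0,0],[0.3,0,0,0,0,0,0],[1,0,0,0,0,0,0],[1,0,0,0,0,0,0],[1,0,0,0,0,0,0]]]'; python3 t3.py
```

```text
10.05 [ 0.4497 -0.1758  0.2215] [2.746 0.482 2.448] [ 1.27  1.11 -1.38  2.26  1.95  0.82 -0.28] F [-11.2  -4.2  14.6] 0.0419 53.00711950718835
M tool [ 1.18  0.27 -1.08]
shift cm [-0.02  0.06  0.22] rot [-0.006  0.003 -1.243]
clock: 10.8
position: [0.4499, -0.1755, 0.2211]
tool_rot: [2.745, 0.481, 2.448]
force: [-0.4, 1.3, 0.3]
grip_width: 0.0855
finger_force: 0.0
10.8 [ 0.4499 -0.1755  0.2211] [2.745 0.481 2.448] [ 1.27  1.11 -1.38  2.26  1.95  0.82 -0.28] F [-0.4  1.3  0.3] 0.0855 0.0
M tool [ 0.36  0.48 -0.02]
shift cm [-0.04  0.04  0.17] rot [-0.004  0.002 -1.244]
```

The stop was felt (moment reversed to -1.08 N m), so I released. Now I back out, look at the dial, and refit the kinematics with the logged states to plan the scoop.

```bash
python3 -m creep '[[[1,0,0,-2,0,0,0],[1,0,0,-3,0,0,0],[1,0,0,-4,0,0,0],[1,0,0,0,0,0,0]]]'
python3 - <<'E'
from st import *
f,T,s=grab('wrist','w4'); c=f['image'][80:330,180:500]; cv2.imwrite('pics/w4.png',cv2.resize(c,None,fx=1.5,fy=1.5))
E
cat > kin.py <<'E'
from h import *
import glob
from scipy.optimize import least_squares
LO=np.array([-2.91,-.3,-1.5,.17,-1.26,.16,-2.52]);HI=np.array([2.91,2.13,1.42,2.43,4.41,1.93,2.52])
AX='zyzyzyz'
def fk(q,p):
    R=Ro.identity(); x=np.zeros(3); p=np.array(p).reshape(8,3); x=p[0]
    for i in range(7):
        R=R*Ro.from_euler(AX[i],(-1 if i%2==0 else 1)*q[i]); x=x+R.apply(p[i+1])
    return x,R*Ro.from_euler('z',np.pi/2)
def fit():
    S=[load(k[:-4])[2] for k in ['wrist0.pkl','w1.pkl']+glob.glob('st[0-9]*.pkl')]
    p0=np.zeros((8,3)); p0[0,2]=.37;p0[3,2]=.46;p0[5,2]=.46;p0[7,2]=.13
    def res(p): return np.concatenate([fk(st['qpos'],p)[0]-st['position'] for st in S]+[1e-4*(p-p0.ravel())])
    o=least_squares(res,p0.ravel()); print('kin',len(S),abs(o.fun[:3*len(S)]).max()); return o.x
def ik(p,R,par,q0,n=20,seed=0):
    rng=np.random.default_rng(seed); out=[]
    for k in range(n):
        g=q0 if k==0 else rng.uniform(LO+.05,HI-.05)
        def res(q):
            x,Rr=fk(q,par); return np.r_[(x-p)*10,(Rr.inv()*R).as_rotvec()*3,.003*(q-q0)]
        o=least_squares(res,np.clip(g,LO+.03,HI-.03),bounds=(LO+.02,HI-.02))
        out.append((np.linalg.norm(o.fun[:6]),np.abs(o.x-q0).max(),o.x))
    ok=[t for t in out if t[0]<.03]; return sorted(ok,key=lambda t:t[1]) or sorted(out,key=lambda t:t[0])[:1]
E
cat > t.py <<'E'
from kin import *
import warnings; par=fit(); print(par.reshape(8,3).round(3).tolist()); q0=np.array([ 1.27,1.11,-1.38,2.26,1.95,.82,-.28])
from workcell import bot
q0=bot.observe()['qpos']; F=np.array([.581,-.0085,.172])
def P(h,tilt,flip,grip):
    hd=np.array([np.cos(h),np.sin(h),0]); up=np.array([0,0,1.]); yv=np.cross(up,hd)
    hz=np.cos(tilt)*up+np.sin(tilt)*hd; return grip+.155*hz, mat(-hz,flip*yv), hd
for flip in(1,-1):
    h=np.radians(203); p,R,_=P(h,0,flip,np.array([.687,.2605,.082])); print('grasp',flip,[(round(t[0],3),t[2].round(2).tolist()) for t in ik(p,R,par,q0)[:2]])
    for h in(203,225,250,270,290):
        for tl in(0,50):
            hr=np.radians(h);t=np.radians(tl);hd=np.array([np.cos(hr),np.sin(hr),0])
            lip=F+[0,0,.015]-hd*.02; tl_=np.radians(50); gr=lip-hd*(.121*np.cos(tl_)-.058*np.sin(tl_))+np.array([0,0,.121*np.sin(tl_)+.058*np.cos(tl_)])
            p,R,_=P(hr,t,flip,gr); r=ik(p,R,par,q0,12)[0]; print('pour',flip,h,tl,p.round(3),round(r[0],3),r[2].round(2).tolist())
E
python3 t.py
```

```text
clock: 11.3
position: [0.3974, -0.1781, 0.2962]
tool_rot: [2.748, 0.484, 2.448]
force: [-0.5, -0.6, -0.7]
grip_width: 0.0855
finger_force: 0.0
11.3 [ 0.3974 -0.1781  0.2962] [2.748 0.484 2.448] [ 1.42  0.86 -1.46  2.34  1.73  0.65 -0.22] F [-0.5 -0.6 -0.7] 0.0855 0.0
kin 17 1.9241486182153267e-09
[[-0.0, -0.0, 0.345], [-0.0, -0.011, -0.025], [0.0, -0.011, 0.035], [-0.0, -0.019, 0.495], [-0.0, -0.019, -0.02], [0.0, -0.0, 0.44], [-0.0, -0.0, 0.012], [0.0, -0.0, 0.142]]
grasp 1 [(np.float64(0.0), [0.12, 1.16, -1.18, 1.34, 1.07, 1.31, -2.24]), (np.float64(0.0), [0.12, 1.16, -1.18, 1.34, 1.07, 1.31, -2.24])]
pour 1 203 0 [0.63  0.012 0.472] 0.0 [0.6, 0.76, -1.27, 1.46, 0.73, 1.44, -1.84]
pour 1 203 50 [ 0.521 -0.034  0.417] 0.005 [0.55, 0.31, -0.6, 2.13, 4.39, 0.18, 0.71]
pour 1 225 0 [0.619 0.029 0.472] 0.0 [0.61, 0.77, -1.33, 1.49, 0.75, 1.46, -1.52]
pour 1 225 50 [ 0.535 -0.055  0.417] 0.0 [1.16, 0.8, -1.48, 1.99, 0.62, 0.36, -1.26]
pour 1 250 0 [0.599 0.042 0.472] 0.0 [0.63, 0.78, -1.4, 1.54, 0.77, 1.47, -1.15]
pour 1 250 50 [ 0.559 -0.07   0.417] 0.0 [1.11, 0.94, -1.48, 1.8, 0.23, 0.
[... 620 characters left out ...]
48, 2.11, 1.61, 0.38, 0.55]
pour -1 225 0 [0.619 0.029 0.472] 0.0 [0.64, 0.87, -1.48, 1.49, 0.86, 1.55, 1.54]
pour -1 225 50 [ 0.535 -0.055  0.417] 0.0 [1.16, 0.8, -1.48, 1.99, 0.62, 0.36, 1.88]
pour -1 250 0 [0.599 0.042 0.472] 0.0 [0.65, 0.84, -1.48, 1.54, 0.83, 1.52, 1.95]
pour -1 250 50 [ 0.559 -0.07   0.417] 0.0 [-0.04, 0.48, 0.37, 1.86, -1.19, 1.19, -2.5]
pour -1 270 0 [0.581 0.045 0.472] 0.0 [0.67, 0.81, -1.48, 1.59, 0.81, 1.49, 2.29]
pour -1 270 50 [ 0.581 -0.074  0.417] 0.0 [0.23, 0.55, -0.01, 1.68, -0.88, 1.31, -2.5]
pour -1 290 0 [0.563 0.042 0.472] 0.0 [-0.84, 0.53, 1.0, 1.71, -0.49, 1.17, -2.5]
pour -1 290 50 [ 0.603 -0.07   0.417] 0.0 [0.38, 0.65, -0.31, 1.5, -0.59, 1.47, -2.5]
```

View pics/w4.png

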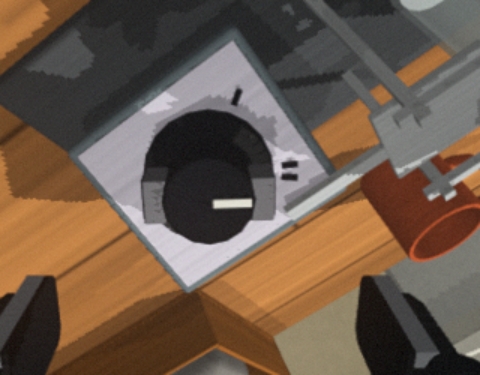

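The crop shows the white line and tab A pointing at the two bars (crop 290,170), with both grey tabs standing out at (153,200) and (264,198), so the dial is locked open. The kinematic model is now exact, so I'll trace both carry-and-pour options continuously.

```bash
cat > t4.py <<'E'
from kin import *
from workcell import bot
import sys; sys.stdout.flush()
par=fit(); s0=bot.observe(); q=s0['qpos']; F=np.array([.581,-.0085,.172])
def step(p,R,q):
    def res(x): a,Rr=fk(x,par); return np.r_[(a-p)*10,(Rr.inv()*R).as_rotvec()*3,.01*(x-q)]
    o=least_squares(res,np.clip(q,LO+.01,HI-.01),bounds=(LO+.005,HI-.005)); return o.x,np.linalg.norm(o.fun[:6])
def pose(h,t,flip,grip):
    hd=np.array([np.cos(h),np.sin(h),0]); up=np.array([0,0,1.]); hz=np.cos(t)*up+np.sin(t)*hd
    return grip+.155*hz, mat(-hz,flip*np.cross(up,hd)).as_matrix()
def grip_for(h,t,back=.02,dz=.015):
    hd=np.array([np.cos(h),np.sin(h),0]); return F+[0,0,dz]-hd*back-hd*(.121*np.cos(t)-.058*np.sin(t))+np.array([0,0,.121*np.sin(t)+.058*np.cos(t)])
from scipy.spatial.transform import Slerp
def go(tag,A,B,q,n=12):
    sl=Slerp([0,1],Ro.from_matrix([A[1],B[1]])); e=0
    for k in range(1,n+1):
        u=k/n; q,r=step(A[0]*(1-u)+B[0]*u,sl(u),q); e=max(e,r)
    print(tag,'err',round(e,3),q.round(2).tolist()); return q
if __name__=='__main__':
    S=(s0['position'],Ro.from_euler('xyz',s0['tool_rot']).as_matrix())
    g0=np.array([.687,.2605,.082]); h0=np.radians(203)
    for flip,h in((1,250),(1,270),(-1,203),(-1,225)):
        h=np.radians(h); print(flip,np.degrees(h)); q=s0['qpos']
        U=pose(h0,0,flip,g0+[0,0,.18]); G=pose(h0,0,flip,g0); 
        q=go('up',S,U,q); q=go('grasp',U,G,q,6); q=go('lift',G,U,q,6)
        V=pose(h,0,flip,grip_for(h,0,dz=.12)); q=go('carry',U,V,q); A=V
        for t in(15,30,45,60):
            t=np.radians(t); B=pose(h,t,flip,grip_for(h,t,dz=.02)); q=go(f'tilt{t:.2f}',A,B,q,6); A=B
E
python3 t4.py
```

```text
kin 17 1.9241486182153267e-09
1 250.00000000000003
up err 0.0 [0.11, 0.96, -1.21, 1.21, 0.87, 1.51, -2.13]
grasp err 0.0 [0.1, 1.13, -1.12, 1.34, 1.02, 1.27, -2.22]
lift err 0.0 [0.11, 0.96, -1.21, 1.21, 0.87, 1.51, -2.13]
carry err 0.0 [0.45, 0.87, -1.48, 1.38, 0.86, 1.63, -1.27]
tilt0.26 err 0.0 [0.67, 0.91, -1.49, 1.62, 0.82, 1.24, -1.22]
tilt0.52 err 0.0 [0.88, 0.87, -1.49, 1.71, 0.6, 0.97, -0.99]
tilt0.79 err 0.0 [1.06, 0.91, -1.49, 1.78, 0.34, 0.78, -0.68]
tilt1.05 err 0.0 [1.2, 1.03, -1.49, 1.83, 0.07, 0.7, -0.34]
1 270.0
up err 0.0 [0.11, 0.96, -1.21, 1.21, 0.87, 1.51, -2.13]
grasp err 0.0 [0.1, 1.13, -1.12, 1.34, 1.02, 1.27, -2.22]
lift err 0.0 [0.11, 0.96, -1.21, 1.21, 0.87, 1.51, -2.13]
carry err 0.0 [0.5, 0.8, -1.49, 1.51, 0.79, 1.56, -0.97]
tilt0.26 err 0.0 [0.69, 0.89, -1.5, 1.65, 0.72, 1.26, -0.87]
tilt0.52 err 0.0 [0.85, 0.91, -1.49, 1.65, 0.49, 1.13, -0.62]
tilt0.79 err 0.0 [0.99, 0.99, -1.49, 1.64, 0.27, 1.08, -0.38]
tilt1.05 err 0.0 [1.08, 1.12, -1.49, 1.61, 0.1, 1.1, -0.18]
-1 203.0
up err 0.0 [0.15, 1.04, -1.39, 1.21, 1.01, 1.6, 0.95]
grasp err 0.0 [0.15, 1.22, -
[... 161 characters left out ...]
[0.68, 0.95, -1.49, 1.55, 1.06, 1.28, 1.12]
tilt0.52 err 0.0 [0.88, 0.81, -1.49, 1.8, 1.09, 0.89, 1.05]
tilt0.79 err 0.0 [1.07, 0.71, -1.49, 2.03, 1.34, 0.49, 0.8]
tilt1.05 err 0.0 [1.21, 0.72, -1.49, 2.25, 2.37, 0.34, -0.13]
-1 225.0
up err 0.0 [0.15, 1.04, -1.39, 1.21, 1.01, 1.6, 0.95]
grasp err 0.0 [0.15, 1.22, -1.28, 1.34, 1.16, 1.39, 0.87]
lift err 0.0 [0.15, 1.04, -1.39, 1.21, 1.01, 1.6, 0.95]
carry err 0.0 [0.44, 0.94, -1.49, 1.24, 0.95, 1.7, 1.54]
tilt0.26 err 0.0 [0.67, 0.93, -1.49, 1.58, 0.95, 1.25, 1.49]
tilt0.52 err 0.0 [0.89, 0.83, -1.49, 1.77, 0.84, 0.86, 1.58]
tilt0.79 err 0.0 [1.1, 0.8, -1.49, 1.94, 0.7, 0.49, 1.77]
tilt1.05 err 0.0 [1.27, 0.87, -1.49, 2.08, 0.34, 0.19, 2.25]
```

Both work. I take the option with tool y along scoop y and a pour heading near 265°. First I rise, turn the tool down, and go above the scoop.

```bash
cat > t5.py <<'E'
from t4 import *
R0=Ro.from_matrix(pose(np.radians(203),0,1,np.zeros(3))[1])
plan(s0,[.45,-.18,.43],R0)
s1=dict(s0); s1['position']=np.array([.45,-.18,.43]); s1['tool_rot']=R0.as_euler('xyz'); plan(s1,[.66,.25,.43])
E
python3 t5.py
```

```text
kin 17 1.9241486182153267e-09
shift cm [-9.91  6.79 -8.02] rot [ 0.738 -0.1    2.065]
shift cm [ 36.13 -31.38  -0.  ] rot
```

```bash
python3 -m creep '[[[1,-3.3,2.3,-2.7,0,0,0],[1,-3.3,2.3,-2.7,0,0,0],[1,-3.3,2.2,-2.6,0,0,0]]]' >/dev/null
python3 -m creep '[[[1,0,0,0,0.0615,-0.008,0.172],[1,0,0,0,0.0615,-0.008,0.172],[1,0,0,0,0.0615,-0.008,0.172],[1,0,0,0,0.0615,-0.008,0.172],[1,0,0,0,0.0615,-0.008,0.172],[1,0,0,0,0.0615,-0.008,0.172],[1,0,0,0,0.0615,-0.008,0.172],[1,0,0,0,0.0615,-0.008,0.172],[1,0,0,0,0.0615,-0.008,0.172],[1,0,0,0,0.0615,-0.008,0.172],[1,0,0,0,0.0615,-0.008,0.172],[1,0,0,0,0.0615,-0.008,0.172]]]'
python3 - <<'E'
from t4 import *
R0=Ro.from_matrix(pose(np.radians(203),0,1,np.zeros(3))[1]); plan(s0,[.66,.25,.43],R0); print(s0['qpos'].round(2))
E
```

```text
clock: 13.22
position: [0.4499, -0.1799, 0.4257]
tool_rot: [-3.133, 0.001, 0.4]
force: [0.3, 0.4, 0.3]
grip_width: 0.0854
finger_force: 0.0
kin 17 1.9241486182153267e-09
shift cm [ 36.08 -31.42  -0.19] rot [-0.009  0.001 -0.001]
[ 0.99  0.4  -0.94  1.9   0.37  1.03 -1.27]
```

```bash
python3 -m creep '[[[1,3.6,-3.1,0,0,0,0],[1,3.6,-3.1,0,0,0,0],[1,3.6,-3.1,0,0,0,0],[1,3.6,-3.1,0,0,0,0],[1,3.6,-3.1,0,0,0,0],[1,3.6,-3.2,0,0,0,0],[1,3.6,-3.2,0,0,0,0],[1,3.6,-3.2,0,0,0,0],[1,3.6,-3.2,0,0,0,0],[1,3.6,-3.2,0,0,0,0],[1,0,0,0,0,0,0],[1,0,0,0,0,0,0]]]'
python3 - <<'E'
from h import *
f,T,s=grab('wrist','w5'); cv2.imwrite('pics/w5.png',f['image']); print(s['qpos'].round(2))
print(proj(f,T,[.687,.2605,.105]))
E
```

```text
clock: 14.72
position: [0.6567, 0.2514, 0.427]
tool_rot: [-3.137, 0.002, 0.405]
force: [-0.7, -1.1, -1.2]
grip_width: 0.0854
finger_force: 0.0
[ 0.01  0.75 -0.84  1.31  0.55  1.31 -1.99]
(np.float64(325.5614615631764), np.float64(144.84905032749768))
```

View pics/w5.png

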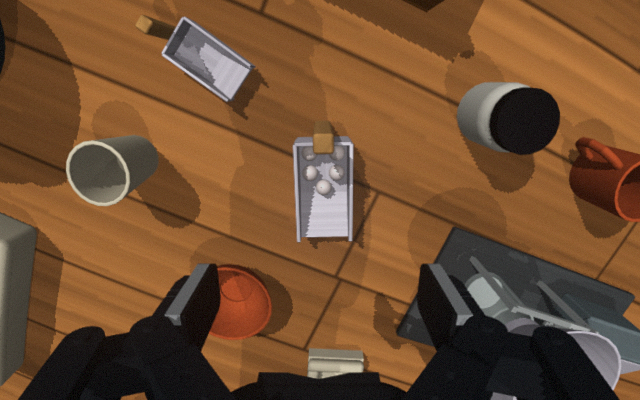

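The view shows the handle top at about (323,130), five pebbles near (323,172), and the lip at (325,240). I compute the handle axis and heading.

Run:
```python
from h import *
f,T,s=load('w5'); hsv=cv2.cvtColor(f['image'],cv2.COLOR_BGR2HSV)
P=np.array([[bydepth(f,T,u,v) for u in range(285,365)] for v in range(110,250)])
z=P[...,2]; 
for lo in(.09,.098):
  m=(z>lo)&(z<.12); vs,us=np.nonzero(m); print(lo,m.sum(),us.mean()+285,vs.mean()+110,us.min()+285,us.max()+285,vs.min()+110,vs.max()+110,P[m].mean(0).round(4),np.percentile(z[m],[50,95]).round(4))
m=(z>.098)&(z<.12); r=cv2.minAreaRect(P[m][:,:2].astype(np.float32)); print('handle rect',r)
# walls
h=hsv[110:250,285:365]; w=((h[...,1]<70)&(h[...,2]>90)&(z>.015)).astype(np.uint8)
E=[]
for v in range(155,235):
    c=np.nonzero(w[v-110])[0]+285; E.append((onplane(f,T,c.min()-.5,v,.04)[:2],onplane(f,T,c.max()+.5,v,.04)[:2],c.min(),c.max()))
for k in(0,1):
    l=cv2.fitLine(np.array([e[k] for e in E],np.float32),cv2.DIST_HUBER,0,.01,.01).ravel(); print('side',k,l.round(4),np.degrees(np.arctan2(l[1],l[0]))%180)
mid=np.array([(e[0]+e[1])/2 for e in E]);l=cv2.fitLine(mid.astype(np.float32),cv2.DIST_HUBER,0,.01,.01).ravel();print('mid',l,np.degrees(np.arctan2(l[1],l[0]))%180,np.median([np.linalg.norm(e[0]-e[1]) for e in E]))
print('lip',onplane(f,T,325,240,.03).round(4))
# two-view heights of handle top centre vs top view
ft,Tt,_=load('top0'); print('top-view proj of est', proj(ft,Tt,np.r_[r[0],.105]))
```

```text
0.09 467 322.98286937901497 142.017130620985 313 333 130 153 [0.6882 0.2634 0.1043] [0.1049 0.1062]
0.098 445 322.9640449438202 142.5505617977528 313 333 132 153 [0.6879 0.2632 0.1048] [0.105  0.1062]
handle rect ((0.687497079372406, 0.26301488280296326), (0.017569947987794876, 0.01697782799601555), 23.42932891845703)
side 0 [0.9105 0.4136 0.6146 0.264 ] 24.430296
side 1 [0.907  0.4212 0.6358 0.2056] 24.90962
mid [0.9081516  0.41864148 0.6334254  0.2385702 ] 24.748846 0.06197638683352863
lip [0.5747 0.211  0.03  ]
top-view proj of est (np.float64(236.75922061055314), np.float64(136.22222541245793))
```

Run:
```python
from t4 import *
R0=Ro.from_matrix(pose(np.radians(204.3),0,1,np.zeros(3))[1]); plan(s0,[.6875,.263,.236],R0)
```

```text
kin 17 1.9241486182153267e-09
shift cm [ 3.33  0.16 19.15] rot [-0.004  0.001 -0.02 ]
```

```bash
python3 -m creep '[[[1,3.3,0.2,0,-0.004,0,-0.02],[1,0,0,4,0,0,0],[1,0,0,4,0,0,0],[1,0,0,3,0,0,0],[1,0,0,0,0,0,0],[1,0,0,0,0,0,0]]]' 80 >/dev/null
cat > t6.py <<'E'
from t4 import *
R0=Ro.from_matrix(pose(np.radians(204.3),0,1,np.zeros(3))[1]); plan(s0,[.6875,.263,.236],R0); print(s0['clock'],s0['qpos'].round(2),s0['force'].round(1),s0['grip_width'],s0['finger_force'])
E
python3 t6.py
```

```text
kin 17 1.9241486182153267e-09
shift cm [-0.05 -0.11  8.42] rot [-0.001 -0.002 -0.001]
15.525 [-0.03  0.9  -0.79  1.31  0.64  1.19 -2.  ] [-0.6  0.2  0.5] 0.08547319304899025 0.0
```

```bash
python3 -m creep '[[[1,-0.05,-0.1,3,0,0,0],[1,0,0,3,0,0,0],[1,0,0,2.4,0,0,0],[1,0,0,0,0,0,0],[1,0,0,0,0,0,0]]]' >/dev/null; python3 t6.py; python3 -m creep '[[[0,0,0,0,0,0,0],[-0.5,0,0,0,0,0,0],[-1,0,0,0,0,0,0],[-1,0,0,0,0,0,0],[-1,0,0,0,0,0,0],[-1,0,0,0,0,0,0],[-1,0,0,0,0,0,0],[-1,0,0,0,0,0,0]]]' 80;  python3 t6.py
```

```text
kin 17 1.9241486182153267e-09
shift cm [-0.01  0.06  0.02] rot [-0.001 -0.003 -0.   ]
16.15 [-0.05  0.99 -0.74  1.35  0.7   1.07 -2.05] [-0.4  0.3  0.4] 0.08504847486554427 0.0
clock: 17.15
position: [0.6871, 0.2634, 0.2348]
tool_rot: [-3.141, -0.001, 0.424]
force: [-0.3, 0.3, 2.6]
grip_width: 0.0171
finger_force: 77.8
kin 17 1.9241486182153267e-09
shift cm [ 0.02  0.06 -0.12] rot [-0.001 -0.001  0.   ]
17.15 [-0.05  0.99 -0.74  1.35  0.7   1.07 -2.05] [-0.3  0.3  2.6] 0.0171294675155411 77.83952593803406
```

The scoop is held (width 17 mm, 78 N). I lift gently.

```bash
python3 -m creep '[[[-1,0,0,-1,0,0,0],[-1,0,0,-2,0,0,0],[-1,0,0,-3,0,0,0],[-1,0,0,-3.5,0,0,0],[-1,0,0,-3.5,0,0,0],[-1,0,0,-3.5,0,0,0],[-1,0,0,-2.5,0,0,0],[-1,0,0,-1.5,0,0,0],[-1,0,0,0,0,0,0]]]'
cat > t7.py <<'E'
from t4 import *
h=np.radians(265); V=pose(h,0,1,grip_for(h,0,dz=.05)); print(V[0].round(3)); plan(s0,V[0],Ro.from_matrix(V[1])); print(s0['clock'],s0['qpos'].round(2),s0['force'].round(1),s0['grip_width'],s0['finger_force'])
E
python3 t7.py
```

```text
clock: 18.27
position: [0.6868, 0.2632, 0.4409]
tool_rot: [-3.141, -0.003, 0.424]
force: [-0.4, 0.3, -1.9]
grip_width: 0.0171
finger_force: 78.2
kin 17 1.9241486182153267e-09
[0.593 0.132 0.435]
shift cm [-13.93   8.11   0.55] rot [ 1.000e-03 -3.000e-03 -1.059e+00]
18.275 [-0.03  0.79 -0.83  1.19  0.56  1.38 -1.95] [-0.4  0.3 -1.9] 0.01714403474274569 78.15117359161377
```

```bash
python3 -m creep '[[[-1,-1,0.6,0,0,0,0],[-1,-2,1.2,0,0,0,0],[-1,-2.5,1.4,0,0,0,0],[-1,-2.5,1.4,0,0,0,0],[-1,-2.5,1.4,0,0,0,0],[-1,-2,1.2,0,0,0,0],[-1,-1.4,0.9,0,0,0,0],[-1,0,0,0,0,0,0]]]' >/dev/null
python3 -m creep '[[[-1,0,0,0,0,0,-0.05],[-1,0,0,0,0,0,-0.1],[-1,0,0,0,0,0,-0.12],[-1,0,0,0,0,0,-0.12],[-1,0,0,0,0,0,-0.12],[-1,0,0,0,0,0,-0.12],[-1,0,0,0,0,0,-0.12],[-1,0,0,0,0,0,-0.12],[-1,0,0,0,0,0,-0.12],[-1,0,0,0,0,0,-0.07],[-1,0,0,0,0,0,0]]]'; python3 t7.py
python3 - <<'E'
from h import *
a=grab('top','top1')[0]['image'][90:260,190:430]; b=grab('scene','sc1')[0]['image'][120:290,220:460]
cv2.imwrite('pics/c1.png',cv2.resize(np.vstack([a,b]),None,fx=1.75,fy=1.75,interpolation=cv2.INTER_CUBIC))
E
```

```text
clock: 20.65
position: [0.5937, 0.1325, 0.4391]
tool_rot: [-3.141, -0.002, 1.484]
force: [-0.5, -0.9, -1.4]
grip_width: 0.017
finger_force: 78.2
kin 17 1.9241486182153267e-09
[0.593 0.132 0.435]
shift cm [-0.06 -0.04  0.41] rot [-0.    -0.002  0.001]
20.65 [ 0.38  0.69 -1.14  1.57  0.65  1.3  -0.93] [-0.5 -0.9 -1.4] 0.01696124906127763 78.16665530204773
```

View pics/c1.png

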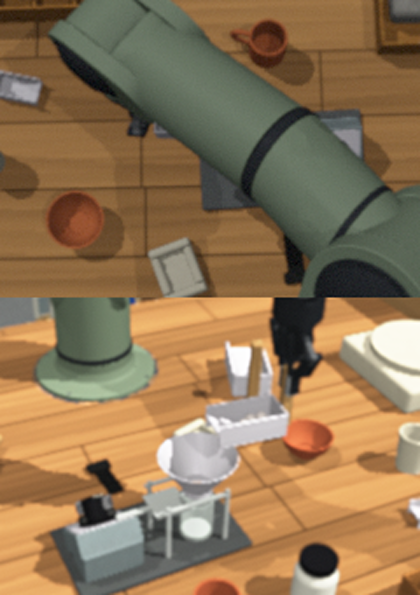

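The picture shows the scoop level with pebbles inside (lower panel (250,415)) and its lip above the near half of the funnel (200,460), with the gate drawn aside. I start tipping about the lip, then lower it.

```bash
python3 -m creep '[[[-1,-1.07,0,-0.58,0,0.05,0],[-1,-1.07,0,-0.58,0,0.05,0],[-1,-1.07,0,-0.58,0,0.05,0],[-1,-1.07,0,-0.58,0,0.05,0],[-1,-1.07,0,-0.58,0,0.05,0],[-1,-0.4,0,1.7,0,0,0],[-1,-0.4,0,1.7,0,0,0],[-1,0,0,0,0,0,0]]]'
cat > t8.py <<'E'
from t4 import *
R=Ro.from_euler('xyz',s0['tool_rot']); lip=s0['position']+R.apply([-.121,0,.211]); z=R.apply([0,0,1]); print('lip-F',(lip-F).round(4),'tilt',np.arccos(-z[2]).round(3),s0['qpos'].round(2),s0['clock'],s0['force'].round(1),s0['grip_width'])
d=np.array([lip[0]-F[0],lip[1]-F[1]])
E
python3 t8.py
```

```text
clock: 21.75
position: [0.5884, 0.0775, 0.4261]
tool_rot: [-3.14, -0.25, 1.485]
force: [-0.3, -0.1, -1.3]
grip_width: 0.0172
finger_force: 78.0
kin 17 1.9241486182153267e-09
lip-F [0.0014 0.0213 0.0198] tilt 0.25 [ 0.6   0.74 -1.25  1.65  0.54  1.12 -0.8 ] 21.75 [-0.3 -0.1 -1.3] 0.01724406912018354
```

```bash
python3 -m creep '[[[-1,-0.86,0,-0.46,0,0.04,0],[-1,-0.86,0,-0.46,0,0.04,0],[-1,-0.86,0,-0.46,0,0.04,0],[-1,-0.86,0,-0.46,0,0.04,0],[-1,-0.86,0,-0.46,0,0.04,0],[-1,-0.86,0,-0.46,0,0.04,0],[-1,-0.86,0,-0.46,0,0.04,0],[-1,-0.86,0,-0.46,0,0.04,0],[-1,-0.86,0,-0.46,0,0.04,0],[-1,-0.86,0,-0.46,0,0.04,0],[-1,-0.86,0,-0.46,0,0.04,0],[-1,-0.86,0,-0.46,0,0.04,0]]]'; python3 t8.py
python3 -m creep '[[[-1,-1.07,0,-0.58,0,0.05,0],[-1,-1.07,0,-0.58,0,0.05,0],[-1,-1.07,0,-0.58,0,0.05,0],[-1,0,0,0,0,0,0],[-1,0,0,0,0,0,0],[-1,0,0,0,0,0,0],[-1,0,0,0,0,0,0],[-1,0,0,0,0,0,0]]]'; python3 t8.py
python3 - <<'E'
from h import *
a=grab('wrist','w6')[0]['image']; b=grab('scene','sc2')[0]['image'][120:290,220:460]
cv2.imwrite('pics/c2.png',np.hstack([cv2.resize(a,(400,250)),cv2.resize(b,(400,283))[:250]]) )
cv2.imwrite('pics/c2.png',np.vstack([cv2.resize(a,(448,280)),cv2.resize(b,(448,317),interpolation=cv2.INTER_CUBIC)]))
E
```

```text
clock: 23.25
position: [0.5787, -0.0392, 0.4301]
tool_rot: [3.141, -0.734, 1.485]
force: [0.6, 0.4, -0.3]
grip_width: 0.0167
finger_force: 78.4
kin 17 1.9241486182153267e-09
lip-F [0.0023 0.0206 0.0204] tilt 0.734 [ 0.97  0.92 -1.45  1.68  0.27  1.   -0.45] 23.25 [ 0.6  0.4 -0.3] 0.016656743236140584
clock: 24.25
position: [0.5757, -0.0731, 0.4201]
tool_rot: [3.14, -0.881, 1.485]
force: [-0.2, 0.3, -1.5]
grip_width: 0.017
finger_force: 78.4
kin 17 1.9241486182153267e-09
lip-F [0.0023 0.0208 0.0205] tilt 0.881 [ 1.04  0.99 -1.46  1.67  0.17  0.99 -0.33] 24.25 [-0.2  0.3 -1.5] 0.017035683528108737
```

View pics/c2.png

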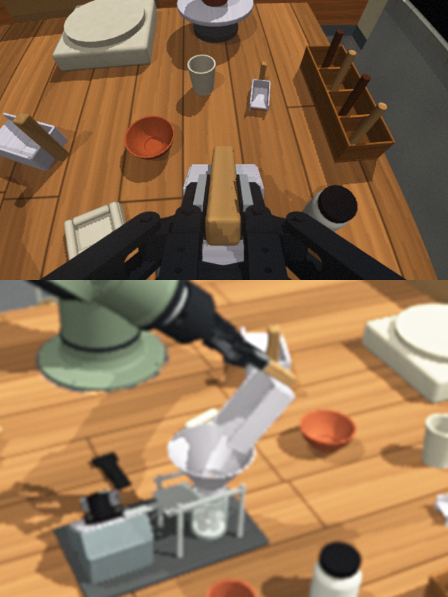

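The picture shows white pebbles in the jar (lower panel (208,522)) and the scoop steeply tipped over the funnel. I lift, level the scoop, and check the funnel numerically, since the picture budget is used.

```bash
python3 -m creep '[[[-1,1.9,0,-1.6,0,0,0],[-1,1.9,0,-1.6,0,0,0],[-1,2.05,0,1.32,0,-0.1,0],[-1,2.05,0,1.32,0,-0.1,0],[-1,2.05,0,1.32,0,-0.1,0],[-1,2.05,0,1.32,0,-0.1,0],[-1,2.05,0,1.32,0,-0.1,0],[-1,2.05,0,1.32,0,-0.1,0],[-1,2.05,0,1.32,0,-0.1,0],[-1,2.05,0,1.32,0,-0.1,0],[-1,1.6,0,1.1,0,-0.08,0],[-1,0,0,0,0,0,0]]]'
python3 - <<'E'
from t4 import *
h=np.radians(204.3); V=pose(h,0,1,np.array([.6875,.263,.0805+.15])); plan(s0,V[0],Ro.from_matrix(V[1])); print(s0['qpos'].round(2),s0['clock'])
f,T,s=grab('scene','sc3')
# jar region: white blobs via proj of jar
for z in(.02,.04,.06,.09,.172): print(z,np.round(proj(f,T,[.581,-.0085,z]),1))
E
```

```text
clock: 25.85
position: [0.593, 0.1341, 0.452]
tool_rot: [-3.141, -0.002, 1.488]
force: [-0.2, 0.5, -1.1]
grip_width: 0.017
finger_force: 78.3
kin 17 1.9241486182153267e-09
shift cm [13.62  8.36  6.67] rot [-1.000e-03 -1.000e-03  1.064e+00]
[ 0.32  0.62 -1.01  1.56  0.54  1.27 -0.85] 25.85
0.02 [331.8 250.1]
0.04 [331.9 245.2]
0.06 [332.1 240.1]
0.09 [332.4 232.4]
0.172 [333.3 209.9]
```

```bash
python3 -m creep '[[[-1,0,0,0,0,0,0.1],[-1,0,0,0,0,0,0.15],[-1,0,0,0,0,0,0.15],[-1,0,0,0,0,0,0.15],[-1,0,0,0,0,0,0.15],[-1,0,0,0,0,0,0.15],[-1,0,0,0,0,0,0.15],[-1,0,0,0,0,0,0.06],[-1,0,0,0,0,0,0]]]' >/dev/null
python3 -m creep '[[[-1,2.5,-1.4,1,0,0,0],[-1,2.8,-1.6,1,0,0,0],[-1,2.8,-1.6,1.2,0,0,0],[-1,2.8,-1.6,1.2,0,0,0],[-1,2,-1.1,1.2,0,0,0],[-1,1,-0.6,1,0,0,0],[-1,0,0,0,0,0,0]]]'
python3 - <<'E'
from t4 import *
h=np.radians(204.3); V=pose(h,0,1,np.array([.6875,.263,.0805])); plan(s0,V[0],Ro.from_matrix(V[1]))
f,T,s=grab('top','top2'); f0,T0,_=load('top0')
for z in(.172,.1): 
    u,v=proj(f,T,[.581,-.0085,z]); u,v=int(u),int(v); print(z,u,v); 
u,v=map(int,proj(f,T,[.581,-.0085,.10]))
for k in(f0,f):
    print(cv2.cvtColor(k['image'],cv2.COLOR_BGR2GRAY)[v-10:v+11:2,u-14:u+15:2]); print((np.array([[bydepth(k,T,a,b)[2] for a in range(u-12,u+13,4)] for b in range(v-8,v+9,4)])*1000).round(0))
f,T,s=grab('scene','sc4'); u,v=332,245; g=f['image']; 
print(cv2.cvtColor(g,cv2.COLOR_BGR2GRAY)[232:262:2,316:350:2]); print('before'); print(cv2.cvtColor(load('scene0')[0]['image'],cv2.COLOR_BGR2GRAY)[232:262:2,316:350:2])
E
```

```text
clock: 27.9
position: [0.6877, 0.261, 0.3855]
tool_rot: [-3.14, 0.0, 0.425]
force: [-0.2, -0.3, -1.3]
grip_width: 0.0171
finger_force: 78.2
kin 17 1.9241486182153267e-09
shift cm [ 0.06 -0.17 15.  ] rot [-0.002  0.     0.001]
0.172 327 163
0.1 326 168
[[105 104 106 102 103 101 101  97 104 112 116 120 126 129 130]
 [104 105 105 104 104 102  98  93  95 115 123 124 128 130 131]
 [103 104 103 105 103  97  99 100  97  82 118 126 131 132 134]
 [104 106 106 103 101 110 113 106 105 102  87 126 136 137 138]
 [103 108 104 105 111 117 106 105 102 113 133 119 139 138 140]
 [105 103 100 100 126 104 106 105 107 143 146 125 139 142 141]
 [105 104 102 100 103 106 106 107 138 148 144 128 146 145 142]
 [109 112 109 110 113 107 107 136 147 145 133 141 146 146 143]
 [114 113 117 116 118 111 104 143 146 133 139 148 146 146 146]
 [117 120 119 121 124 123 123 133 139 137 143 144 148 147 146]
 [128 122 122 126 127 128 132 136 139 143 143 143 147 150 148]]
[[142. 132. 121. 118. 114. 133. 139.]
 [136. 122.  99. 102.  97. 112. 133.]
 [139. 123.  97.  98.  96. 103. 129.]
 [139. 124.  99.  97. 100. 121. 136.]
 [
[... 2360 characters left out ...]
181 156 173 180 171 165 158 159 163 162 161 113  89  95 128]
 [177 124  92 107 172 182 176 165 158 160 160 160 158 113  94  89 128]
 [160  97  61  93 172 192 209 217 219 213 188 163 156 110  84  86 135]
 [161 101  62  96 190 225 226 226 229 231 233 204 155  97  86  88 136]
 [163  97  58 107 212 224 224 225 228 231 233 235 175  93  83  91 143]
 [161  96  60  99 206 225 224 225 229 231 233 235 178  92  85  93 148]
 [154  79  49  74 157 217 226 227 229 232 234 221 145  77  81  95 152]
 [154  85  58  63  97 153 195 213 221 221 203 157  89  60  58  81 149]
 [157 108  85  81  76  93 109 129 143 141 123  95  84  84  79  82 101]
 [159 114  99  98  94  87  86  88  91  91  86  85  83  85  85  85  86]]
```

Pebbles are in the jar. I set the scoop down at its old place.

```bash
python3 -m creep '[[[-1,0,-0.2,2,0,0,0],[-1,0,0,3,0,0,0],[-1,0,0,3,0,0,0],[-1,0,0,3,0,0,0],[-1,0,0,2,0,0,0],[-1,0,0,1.2,0,0,0],[-1,0,0,0.5,0,0,0],[-1,0,0,0,0,0,0],[-1,0,0,0,0,0,0]]]'; python3 t6.py
```

```text
clock: 29.12
position: [0.6872, 0.2634, 0.2404]
tool_rot: [-3.141, -0.002, 0.424]
force: [0.1, 0.1, -0.5]
grip_width: 0.017
finger_force: 78.3
kin 17 1.9241486182153267e-09
shift cm [0.01 0.05 0.44] rot [-0.001 -0.002  0.   ]
29.125 [-0.1   0.95 -0.63  1.35  0.59  1.03 -1.99] [ 0.1  0.1 -0.5] 0.016994919558200178 78.27651143074036
```

```bash
python3 -m creep '[[[-1,0,0,0.25,0,0,0],[-1,0,0,0.2,0,0,0],[-1,0,0,0.1,0,0,0],[-1,0,0,0,0,0,0]]]'
python3 -m creep '[[[-0.5,0,0,0,0,0,0],[0,0,0,0,0,0,0],[1,0,0,0,0,0,0],[1,0,0,0,0,0,0],[1,0,0,-1,0,0,0],[1,0,0,-4,0,0,0],[1,0,0,-5,0,0,0],[1,0,0,-5,0,0,0],[1,0,0,-4,0,0,0],[1,-3,0,0,0,0,0],[1,0,0,0,0,0,0]]]'
python3 - <<'E'
from h import *
f,T,s=grab('wrist','w7')
u,v=map(int,proj(f,T,[.6875,.263,.105])); print(u,v)
P=np.array([[bydepth(f,T,a,b) for a in range(280,370)] for b in range(100,260)]); z=P[...,2]
m=(z>.095)&(z<.12); print('handle',P[m].mean(0).round(4),np.percentile(z[m],95))
hd=-np.array([np.cos(.424),np.sin(.424)]); lat=np.array([-hd[1],hd[0]])
r=(P[...,:2]-[.6875,.263])@hd; q=(P[...,:2]-[.6875,.263])@lat
for a,b in((.02,.04),(.04,.06),(.06,.075),(.08,.09),(.1,.115)):
    k=(r>a)&(r<b)&(abs(q)<.022); print('floor',a,b,np.percentile(z[k],[10,50,90,99]).round(4))
k=(r>.015)&(r<.12)
for sgn in(1,-1):
    kk=k&(abs(q*sgn-.030)<.003); print('wall',sgn,np.percentile(z[kk],90).round(4))
f0=load('w5'); print(s['clock'],s['position'])
E
```

```text
clock: 29.62
position: [0.6871, 0.2633, 0.2348]
tool_rot: [-3.141, -0.002, 0.424]
force: [-2.1, -1.9, 7.9]
grip_width: 0.0169
finger_force: 79.7
clock: 31.0
position: [0.6585, 0.2502, 0.4256]
tool_rot: [-3.142, -0.002, 0.425]
force: [0.4, 0.2, -0.4]
grip_width: 0.0854
finger_force: 0.0
319 146
handle [0.6877 0.2645 0.1045] 0.10620059413903779
floor 0.02 0.04 [0.0034 0.0043 0.0054 0.0061]
floor 0.04 0.06 [0.0033 0.0043 0.0053 0.0061]
floor 0.06 0.075 [0.0034 0.0044 0.0055 0.0066]
floor 0.08 0.09 [0.0081 0.0101 0.0121 0.0138]
floor 0.1 0.115 [0.0172 0.0202 0.0231 0.0242]
wall 1 0.0412
wall -1 0.0409
31.0 [0.65848793 0.2502392  0.42563012]
```

The scoop stands upright and empty. Last check: look down the funnel and count what is in the jar.

```bash
python3 -m creep '[[[1,0,0,-3,0,0,0],[1,-3,3.4,0,0,0,0],[1,-3,3.4,0,0,0,0],[1,-3,3.4,0,0,0,0],[1,-3,3.4,0,0,0,0],[1,-3,3.4,0,0,0,0],[1,-2.7,3.4,0,0,0,0],[1,0,0,0,0,0,0]]]' >/dev/null
python3 - <<'E'
from h import *
f,T,s=grab('wrist','w8'); print(s['position'],s['clock'])
u,v=map(int,proj(f,T,[.581,-.0085,.05])); print(u,v, proj(f,T,[.581,-.0085,.172]))
us=range(u-60,u+61,1); vs=range(v-60,v+61,1)
P=np.array([[bydepth(f,T,a,b) for a in us] for b in vs]); r=np.hypot(P[...,0]-.581,P[...,1]+.0085); z=P[...,2]
for lo,hi in((0,.016),(.016,.03),(.03,.05)):
    k=(r>=lo)&(r<hi)&(z<.18); print(lo,hi,k.sum(),np.percentile(z[k],[1,10,50,90,99]).round(3) if k.any() else '')
for a,b in((.0,.01),(.01,.02),(.02,.03),(.03,.04),(.04,.05),(.05,.06),(.06,.085),(.085,.11)): print(a,b,((r<.024)&(z>=a)&(z<b)).sum())
g=cv2.cvtColor(f['image'],cv2.COLOR_BGR2GRAY)[v-34:v+35,u-34:u+35]; print(np.array2string((z[26:95:4,26:95:4]*1000).round(),max_line_width=200)); print(g[::4,::4])
c=cv2.HoughCircles(cv2.resize(g,None,fx=3,fy=3,interpolation=cv2.INTER_CUBIC),cv2.HOUGH_GRADIENT,1,30,param1=80,param2=18,minRadius=18,maxRadius=50); print(c)
E
```

```text
[ 0.58232816 -0.01143733  0.4536846 ] 32.05
316 161 (np.float64(315.4166892427573), np.float64(196.3358969238064))
0 0.016 451 [0.016 0.017 0.032 0.04  0.044]
0.016 0.03 3074 [0.017 0.033 0.115 0.124 0.127]
0.03 0.05 6325 [0.126 0.129 0.141 0.152 0.155]
0.0 0.01 0
0.01 0.02 191
0.02 0.03 114
0.03 0.04 454
0.04 0.05 111
0.05 0.06 70
0.06 0.085 183
0.085 0.11 221
[[165. 163. 161. 160. 157. 157. 155. 154. 155. 154. 155. 156. 157. 157. 160. 160. 163. 165.]
 [161. 159. 156. 154. 153. 151. 151. 150. 148. 150. 149. 150. 151. 153. 155. 157. 159. 162.]
 [157. 154. 152. 150. 147. 145. 145. 142. 143. 144. 144. 144. 145. 146. 149. 151. 154. 156.]
 [152. 150. 147. 145. 142. 139. 139. 138. 136. 137. 139. 139. 140. 142. 144. 147. 149. 423.]
 [149. 145. 142. 139. 137. 134. 132. 133. 130. 132. 131. 133. 135. 136. 140. 142. 144. 149.]
 [144. 141. 137. 135. 130. 128. 126. 125. 122. 123. 123. 126. 129. 131. 134. 136. 139. 143.]
 [141. 137. 133. 129. 125. 122. 119. 118. 116. 116. 118. 120. 122. 126. 128. 133. 136. 140.]
 [137. 133. 126. 124. 120. 117.  45.  42.  16.  17.  18.  33. 116. 120. 124. 128. 132
[... 1657 characters left out ...]
04  91  90 129 108 122 126 123]
 [103 103 100  70  71  98 100 101  97 114 121 106 152  87  77 130 126 130]
 [105  98  95  66  73  72 152 150  88 115 111  98 103  90  81 141 136 133]
 [ 99 110  95  71  73  82  84  92 111  87  83  97  99  90  88 129 141 143]
 [109 107  96  94  74  90  87  86  94  97  97 101  98  93  93 140 148 149]
 [121 126 124  86  80  82  92  95  96 100 100 101  97  98 116 162 154 151]
 [125 129 136  84 136  89  93  96  97  97  99  97 103 144 124 162 154 153]
 [129 136 139 133  94 128 159 103  94  95 108 149 138 125 172 154 163 156]
 [140 141 142 145 150 104 114 128 133 137 132 135 134 165 176 163 163 164]]
[[[112.5 125.5  21.8]
  [ 66.5 104.5  24.9]
  [ 70.5 160.5  31.5]]]
```

The funnel is empty and the jar holds balls, but the count is partly hidden by the throat. I move the camera straight above it.

```bash
python3 -m creep '[[[1,-3,0,0,0,0,0],[1,-3,0,0,0,0,0],[1,-2,0,0,0,0,0],[1,0,0,0,0,0,0]]]' >/dev/null
cat > cnt.py <<'E'
from h import *
f,T,s=grab('wrist','w9'); print(s['position'],s['clock'],T[:3,3].round(3))
u,v=map(int,proj(f,T,[.581,-.0085,.03])); print(u,v)
P=np.array([[bydepth(f,T,a,b) for a in range(u-40,u+41)] for b in range(max(v-40,0),v+41)]).reshape(-1,3)
r=np.hypot(P[:,0]-.581,P[:,1]+.0085); q=P[(r<.027)&(P[:,2]<.09)&(P[:,2]>.010)]
H,xe,ye=np.histogram2d(q[:,0]-.581,q[:,1]+.0085,bins=18,range=[[-.027,.027]]*2,weights=q[:,2]); N=np.histogram2d(q[:,0]-.581,q[:,1]+.0085,bins=18,range=[[-.027,.027]]*2)[0]
print(np.array2string(np.where(N>0,1000*H/np.maximum(N,1),0).round().astype(int),max_line_width=200))
# greedy sphere fit r=9mm
pts=q[q[:,2]>.021].copy()
rng=np.random.default_rng(0)
for k in range(7):
    best=(0,None)
    for _ in range(1500):
        if len(pts)<8: break
        p=pts[rng.integers(len(pts))]; c=p+np.r_[rng.uniform(-.008,.008,2),-rng.uniform(.003,.009)]
        m=abs(np.linalg.norm(pts-c,axis=1)-.009)<.0015
        if m.sum()>best[0]: best=(m.sum(),c)
    if best[1] is None: break
    c=best[1]; print('ball',best[0],((c-[.581,-.0085,0])*1000).round(1)); pts=pts[np.linalg.norm(pts-c,axis=1)>.011]
E
python3 cnt.py
```

```text
[ 0.5091241  -0.04045456  0.45395513] 32.6 [ 0.583 -0.006  0.424]
319 86
[[ 0  0  0  0  0  0  0 49 45 44 64  0  0  0  0  0  0  0]
 [ 0  0  0  0 43 42 37 24 18 18 32 41 42  0  0  0  0  0]
 [ 0  0  0 47 41 30 26 20 18 18 21 26 32 44 40  0  0  0]
 [ 0  0 48 42 33 33 33 29 19 22 32 33 34 31 42 44  0  0]
 [ 0 52 37 32 34 36 34 33 24 30 33 35 35 34 31 38  0  0]
 [ 0 43 21 33 34 35 35 34 26 29 34 35 34 35 31 27 41  0]
 [ 0 35 20 31 34 34 35 32 22 28 33 34 34 33 28 17 38  0]
 [48 18 18 21 32 32 32 27 17 18 29 33 36 39 38 24 32  0]
 [41 18 19 26 27 26 22 18 17 17 17 33 42 43 43 41 26 44]
 [44 20 31 33 34 33 26 17 17 17 20 41 44 44 44 43 41 42]
 [42 27 34 35 35 34 32 21 18 21 24 41 44 45 44 43 40 36]
 [44 34 33 35 36 35 32 23 29 32 32 40 43 44 43 42 43  0]
 [ 0 48 32 34 35 34 29 28 33 35 35 34 39 41 42 33 47  0]
 [ 0 49 32 32 32 31 21 31 34 35 35 34 31 21 18 33  0  0]
 [ 0  0 43 25 22 17 18 31 34 35 35 33 27 18 32 45  0  0]
 [ 0  0  0 44 25 17 17 26 32 33 33 31 17 31 39  0  0  0]
 [ 0  0  0  0 44 38 28 18 19 25 32 29 42  0  0  0  0  0]
 [ 0  0  0  0  0  0  0 46 41 36 45  0  0  0  0  0  0  0]]
ball 239 [ 2.4 13.2 35.6]
ball 228 [  6.9 -14.7  26.9]
ball 207 [-12.1  -9.8  26.9]
ball 186 [14.4  2.1 25.9]
ball 179 [-11.2   9.   26. ]
ball 23 [  5.8 -19.9  51.3]
ball 21 [-18.5 -12.4  59. ]
```

Five pebbles are in the jar. The scoop is upright and empty, the dial is locked open and the gripper is clear of everything, so I hand in.

```bash
python3 -c "
from workcell import bot
print(bot.job_done())"
```

```text
the job is handed in; nothing more can be done
None
```

I handed the job in at about 33 s of robot time (limit 72 s): the dial is locked at its open notch with both tabs out, all five pebbles are in the jar, and the emptied scoop stands upright where it was; the hand-in returned no verdict, and I did not measure the bystanders again.

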